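Refit the dipping wheel and hang its scraper on a chocolate melter

ROBOT

A 7-joint arm with a two-finger parallel gripper is mounted at the origin on the work surface. World frame = base frame: x ahead of the robot, y to its left, z up, the work surface at z = 0. Lengths are in m, angles in rad, forces in N, time in s.
With the tool pointing down it reaches from about 0.4 to 0.925 m from the base axis. Payload 5.6 kg.
Tool frame: the origin (TCP) lies midway between the tips of the shut fingers; the grasp point (between the pads) lies r.grip_point_offset behind it (r.grip_point_offset is the distance from the TCP to the grasp point, in m); z points along the fingers, y is the direction in which the jaws open and shut (so a half turn about z gives the same grasp; the last joint's range is limited). The gripper opens to 85 mm and grips with 20 to 120 N. Pads are 22 mm wide; open, the fingers measure 114 mm over their backs; the gripper's body (76 mm by 85 mm) begins 54 mm behind the grasp point. The pads swing forward as they close: fully open they stand 13 mm farther back than shut.
Start: joints at [-1.225, 0.468, -0.012, 1.603, 0.006, 1.071, -0.056], TCP at [0.246, 0.601, 0.231] pointing down, gripper open.
Joint ranges: [-2.53, 2.53], [-0.31, 2.02], [-1.57, 1.55], [0.28, 2.44], [-1.29, 4.43], [0.15, 1.84], [-2.92, 2.92]. Speed limits (rad/s): [2.57, 2.57, 3.14, 3.14, 3.14, 3.14, 3.14].

INTERFACE

Orientations are given as a unit quaternion [w, x, y, z].
In Python, from bench import r gives the robot as it stands.
- The arm moves only by the tool play_rows, never from a script. Its argument "motion" is a list of rows, each a list of 7 numbers: the shift along the tool's x, y, z in cm, then the turn, a rotation vector about the tool's x, y, z in rad, then the gripper's target within -1 to 1 (fully open at 1, half-way at 0, shut at -1). In form: [[tx, ty, tz, wx, wy, wz, fingers], ...]. A call has 1 to 12 rows; each row shifts and turns the commanded pose from where the row before left it, along the tool's axes as they then stand; what a row does not reach is not made up. A row lasts 1/12 s, in which the tool goes at most 41.7 mm and 7.16 degrees, less where a joint would pass 70% of its speed; a pose out of reach is approached as far as the arm can. A call with a gripper value outside its range is refused whole. The fingers move at their own pace and stop on an object; "force" is the grip in N (left out, the last holds). Time passes only in rows, so rows that do not move let the fingers close. It gives the time, the measured TCP pose, the force and the opening at its end, in the units of the state.
- r.get_state(): the state, without advancing time (a new reading comes with each control period).
- r.snapshot(name): name is "scene" or "top" or "wrist"; returns a dict with "pixels" (480x640x3 uint8, red, green, blue), "range_z" (480x640 float32, m along the optical axis (not along the pixel's ray), 0 where there is no reading), "K" (3x3 intrinsics, pixels), "R" (3x3) and "t" (3): a world point X has camera coordinates R X + t. Camera axes: x right, y down, z forward; pixel columns grow to the right and rows downward; lengths in m; the calibration is good to about 2 mm. A picture is of the moment at which its call begins.
- r.sign_off(): hands the job in, once; it reports no verdict.
Trained networks look in a picture, given as the dict that the camera call returned (one of the last four; its "shot" number tells which), for a name from the list of things; names that differ only in an ending like _2 or _b are one class to them, and where a whole thing is asked for, a point or a joint stands for the part that bears it (a point fixed in the world has none). Each returns a list of dicts, best first, with "score" (0 to 1); they miss things now and then, are a little off and sometimes report something else, mostly with a low value. They report only what shows in the picture. A call takes as long as a camera call. They do not tell look-alikes from the thing itself.
- r.spot_in(picture, query): "at" ([column, row] in pixels, amid what is visible of it).
- r.masks_of(picture, query): "region" (480x640 bool, what is visible of it) and "at" ([column, row] in pixels, amid what is visible of it).
The state is a dict: "clock": time; "q": joint angles; "qd": joint speeds; "tau": joint torques, N m; "eef_pos": TCP position; "ee_rot": TCP orientation; "force": force on the tool from outside, world axes, zero at the start; "torque": the same for the moment, N m; "opening": opening from 0.0 (shut) to 1.0 (fully open).
Only numpy, scipy, OpenCV 4.12 (cv2) and the standard library are available. Lean on these libraries where they do the work, as an engineer would, in place of code of your own. Each camera call takes 0.05 s, during which the arm holds its last target.

TASK

The chocolate melter has been washed: put it back together. Lift the dipping wheel out of its drying rack and lower it gently into the machine until both ends of its axle sit at the bottom of the two white open bearings; then hang the scraper on the machine by bringing its rod in sideways under the overhang of the two steel hooks and lowering it gently, not dropping it, until both rod ends lie at the bottom of the hook throats, with the white blade towards the wheel. Let go of everything and leave the mould, bowl, palette knife and orange tub where they are.

Things in the scene. Friction and masses are not known exactly. Their poses are not given: they have to be found in the camera images.
- melter: Wheel melter, fixed: white and steel housing 280 (x) x 340 (y) x 110 mm high, origin on the bench under its centre, x away from the robot, y left (turned up to 0.25 rad). Empty basin in its deck: x -50..50, y -130..145, floor z 45. Beside it at x -58 and +58 mm stand two cheeks, each with a bearing and a hook. Grey motor on the deck (x -138..-90, y -5..75), 172 mm high.
- slot_a (a point): Axle's centre line when bottomed in the bearing at melter x -58: y 35, z 145 mm; axes as the melter's. Bearing: white block, 16 mm thick (x), y 11..59 mm, with a slot open at the top, 15 mm wide, floor at z 139 mm, straight up to z 160, then flared to about 32 mm wide at its top, z about 174 mm.
- slot_b (a point): The same in the alike bearing at melter x +58 mm.
- hook_a (a point): Rod's centre line when bottomed in the hook at melter x -58: y -65, z 205 mm; axes as the melter's. Hook: dark 6 mm plate, a C open to -y, lower jaw upturned. Throat y -72.5..-57.5, floor z 200; jaw y -85..-72.5, top z 215; post y -57.5..-43; overhang y -86..-57.5, z 237..249. The rod enters moving to +y between jaw and overhang (22 mm mouth), then goes down.
- hook_b (a point): The same in the alike hook at melter x +58 mm.
- rack: White wire drying rack, 118 (x) x 178 mm (y), fixed to the bench left or right of the melter; origin on the bench under its centre, x along the axle of the wheel standing in it, z up. Four wire posts at x +-26.5, y +-50 mm, up to z 79 mm, keep the wheel upright with 3 mm play on each side.
- wheel: Loose steel dipping wheel, 170 mm in diameter, 40 mm wide, flat faces, 0.5 to 0.9 kg; origin at its centre, x along its axle (it may roll about x). Hub 24 mm in diameter to x +-42, axle 12 mm in diameter to x +-75 mm. Starts upright in the rack, centre 94 mm above the bench. Take it by the rim from above, across the 40 mm. Either way round fits.
- axle_a (a point): Point on the axle's centre line at the wheel's x = -58 mm, which comes to lie in a bearing.
- axle_b (a point): The same at the wheel's x = +58 mm.
- scraper: Loose steel scraper, 0.3 to 0.5 kg, standing on the bench on the flat underside of its gutter, across the melter from the rack; origin on its underside below the rod, z up. White blade on the +y side (face at y 10, z 4..28, 52 mm wide). Hung right, its x and y point as the melter's; let go, it leans up to about 0.2 rad until the blade rests on the wheel.
- rod_a (a point): Point on the centre line of the scraper's rod at scraper x = -58, y 0, z 60 mm, which comes to lie in a hook. The round rod is 10 mm in diameter, along x, with ends at x +-70 mm and collars 18 mm in diameter at x 40..46 mm on both sides.
- rod_b (a point): The same at scraper x = +58 mm.
- scraper_grip (a point): The place to grip: middle of the blue upright grip, at scraper z = 110 mm, 50 mm above the rod. The grip is 42 mm wide (x), 14 mm thick (y), z 85..132 mm; pinch it across the thickness (along y).
- gutter_lip (a point): Top edge of the gutter's outer wall: scraper x 0, y -55, z 24 mm. The gutter is 60 mm wide (x) and reaches to y -57. The scraper's centre of mass lies about 13 mm to -y of the rod and 26 mm below it.
- mould: Bystander: clear chocolate mould with brown cavities, 135 x 275 x 24 mm, origin under its centre.
- bowl: Bystander: steel bowl, 170 mm across, 75 mm high, origin under its centre.
- palette: Bystander: palette knife with black handle, 240 mm long, lying on the bench.
- tub: Bystander: orange plastic tub with white lid, 76 mm across, 95 mm high, origin under its centre.
Things that resemble listed ones, but are neither listed nor needed, are in the scene too. Leave any green look-alike of the scraper alone. What is shaped like the wheel but purple is not meant.

How it is judged:
On the way, in this order (a step that is already met when the one before it is completed fails the run):
1. the wheel's axle lies at the bottom of both bearings (y of axle_a in the frame of melter between 0.03 and 0.04 m and z of axle_a in the frame of melter between 0.141 and 0.149 m and y of axle_b in the frame of melter between 0.03 and 0.04 m and z of axle_b in the frame of melter between 0.141 and 0.149 m and x of wheel in the frame of melter between -0.012 and 0.012 m), for 0.2 s.
2. the scraper's rod lies at the bottom of both hook throats, blade towards the wheel (y of rod_a in the frame of melter between -0.071 and -0.059 m and z of rod_a in the frame of melter between 0.2 and 0.21 m and y of rod_b in the frame of melter between -0.071 and -0.059 m and z of rod_b in the frame of melter between 0.2 and 0.21 m and x of scraper_grip in the frame of melter between -0.014 and 0.014 m and y of gutter_lip in the frame of melter below -0.09 m and angle between scraper's own z axis and vertical below 0.35 rad), for 0.2 s.
At the end, for the whole second after the job is handed in: Axle bottomed in both bearings (5 mm sideways, 4 mm high), wheel within 12 mm of their middle; rod bottomed in both hook throats (6 mm sideways, 5 mm high), scraper within 14 mm of the middle, gutter away from the wheel, leaning under 0.35 rad; both at rest (all of step 1 and all of step 2 and linear speed of each of wheel, scraper below 0.02 m/s); the robot touches nothing.
It fails at once if the mould, bowl, palette knife or tub is moved by more than 30 mm (distance of any of mould, bowl, palette, tub from where it was at the start of the episode above 0.03 m).
It fails at once if the wheel is dropped into the bearings (faster than 0.5 m/s within 45 mm of its seat) ((distance between axle_a and slot_a below 0.045 m or distance between axle_a and slot_b below 0.045 m) and linear speed of wheel above 0.5 m/s).
It fails at once if the scraper is dropped into the hooks (faster than 0.5 m/s within 35 mm of its seat) (distance between rod_a and hook_a below 0.035 m and linear speed of scraper above 0.5 m/s).
It also fails if it takes over 72 s, if anything falls off the work surface, if the arm or the gripper's body presses on something with over 40 N, if the wrist force passes 120 N, or if a joint passes its speed limit or range.

## Working session

There is one attempt and no reset: what is moved stays moved. The work goes in short steps, Python scripts to look and compute and a tool call to move; the robot and the scene stay as the last step left them, time stands still between calls to the robot, and variables do not carry over. Pictures are saved under pics/ and viewed, and the job is handed in when it is done.

Besides the shell and the picture viewer there is one more tool, called after ">>>" in YAML: its name, and indented under it one key for each argument. play_rows: Moves the arm, as the interface text tells. Its arguments: {"type":"object","properties":{"motion":{"type":"array"},"force":{"type":"number"}},"required":["motion"]}

```bash
ls; mkdir -p pics; cat > h.py <<'E'
import numpy as np, cv2
from bench import r
def save(p,name,crop=None,scale=1):
    im=p["pixels"][:,:,::-1]
    if crop: c0,r0,c1,r1=crop; im=im[r0:r1,c0:c1]
    if scale!=1: im=cv2.resize(im,None,fx=scale,fy=scale,interpolation=cv2.INTER_CUBIC)
    cv2.imwrite("pics/"+name,im)
def world(p):
    z=p["range_z"]; K=p["K"]; v,u=np.mgrid[0:480,0:640]
    c=np.stack([(u-K[0,2])/K[0,0]*z,(v-K[1,2])/K[1,1]*z,z],-1)
    W=(c-p["t"])@p["R"]
    W[z==0]=np.nan
    return W
def proj(p,X):
    c=np.asarray(X)@p["R"].T+p["t"]; q=c@p["K"].T
    return q[...,:2]/q[...,2:]
E
python3 - <<'E'
from h import *
s=r.get_state(); print({k:np.round(v,3) for k,v in s.items()}, r.grip_point_offset)
import pickle
for n in ["scene","top"]:
    p=r.snapshot(n); save(p,n+"0.png"); pickle.dump(p,open(n+"0.pkl","wb"))
    for q in ["melter","rack","wheel","scraper","mould","bowl","palette","tub","scraper_grip","slot_a","hook_a","axle_a","rod_a"]:
        try: print(n,q,[(np.round(d["at"]).tolist(),round(d["score"],2)) for d in r.spot_in(p,q)])
        except Exception as e: print(q,e)
E
```

```text
pics
{'clock': np.float64(0.0), 'q': array([-1.225,  0.468, -0.012,  1.604,  0.006,  1.071, -0.056]), 'qd': array([ 0.001,  0.   , -0.003,  0.   ,  0.002,  0.   , -0.001]), 'tau': array([-0.0000e+00, -5.3241e+01,  2.1000e-02, -2.5130e+01,  1.1000e-02,
        8.0000e-03, -0.0000e+00]), 'eef_pos': array([0.246, 0.601, 0.23 ]), 'ee_rot': array([-0.   ,  0.193,  0.981, -0.001]), 'force': array([ 0.385, -0.01 , -0.232]), 'torque': array([ 0.014,  0.005, -0.005]), 'opening': np.float64(1.002)} 0.0187
scene melter [([331.0, 281.0], 0.79)]
scene rack [([363.0, 204.0], 0.88)]
scene wheel [([301.0, 160.0], 0.81), ([356.0, 170.0], 0.57), ([326.0, 277.0], 0.19)]
scene scraper [([138.0, 426.0], 0.95), ([152.0, 321.0], 0.84), ([206.0, 375.0], 0.68)]
scene mould [([429.0, 224.0], 0.95), ([205.0, 375.0], 0.32)]
scene bowl [([302.0, 402.0], 0.62), ([330.0, 278.0], 0.56)]
scene palette [([234.0, 446.0], 0.7), ([303.0, 404.0], 0.29)]
scene tub [([404.0, 171.0], 0.72)]
scene scraper_grip [([134.0, 432.0], 0.89), ([153.0, 323.0], 0.84), ([205.0, 373.0], 0.57), ([355.0, 174.0], 0.4)]
scene slot_a [([326.
[... 301 characters left out ...]
.0, 272.0], 0.56)]
top wheel [([186.0, 331.0], 0.94), ([185.0, 265.0], 0.61), ([326.0, 210.0], 0.46)]
top scraper [([439.0, 309.0], 0.94), ([454.0, 246.0], 0.92)]
top mould [([198.0, 185.0], 0.89), ([451.0, 244.0], 0.23)]
top bowl [([442.0, 172.0], 0.77)]
top palette [([476.0, 204.0], 0.56)]
top tub [([138.0, 234.0], 0.86), ([189.0, 260.0], 0.35)]
top scraper_grip [([448.0, 246.0], 0.97), ([441.0, 312.0], 0.8), ([504.0, 254.0], 0.59)]
top slot_a [([326.0, 212.0], 0.66), ([452.0, 247.0], 0.25)]
top hook_a [([326.0, 211.0], 0.7)]
top axle_a [([188.0, 330.0], 0.97), ([188.0, 260.0], 0.77), ([450.0, 246.0], 0.24)]
top rod_a [([441.0, 312.0], 0.75), ([503.0, 256.0], 0.67), ([452.0, 247.0], 0.59)]
```

View pics/scene0.png

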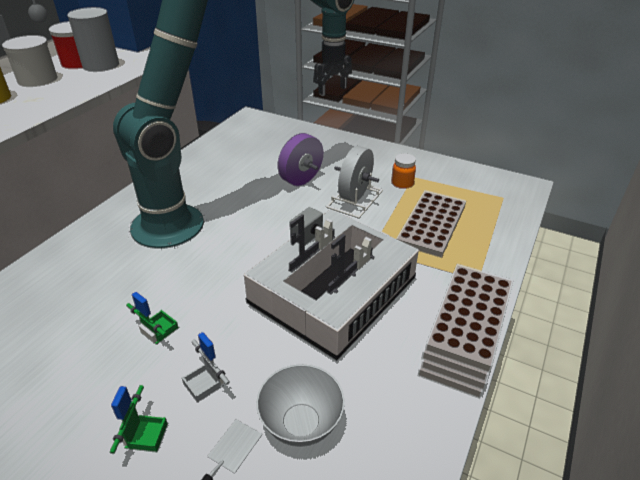

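View pics/top0.png

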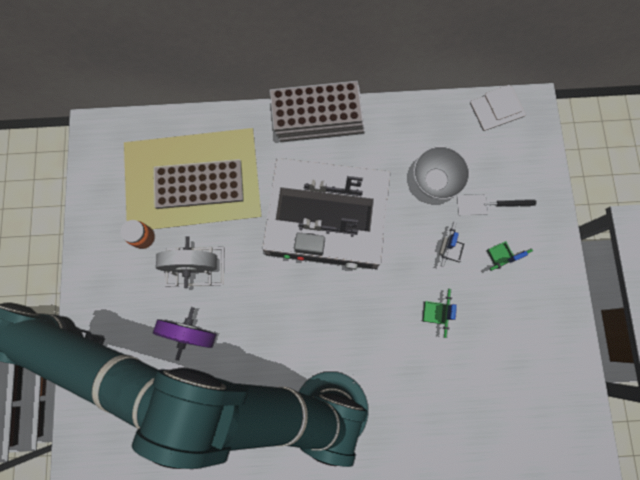

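Top picture: the wheel candidates are grey in the rack at (188,262) and purple at (185,331), so I take the grey one. The scraper candidates are steel at (450,246), green at (439,312) and green at (503,256), so I take the steel one. Next, a close crop and measurements.

```bash
python3 - <<'E'
from h import *
import pickle
p=pickle.load(open("top0.pkl","rb")); W=world(p)
a=p["pixels"][:,:,::-1]
A=cv2.resize(a[215:300,140:240],None,fx=4,fy=4,interpolation=cv2.INTER_CUBIC)
B=cv2.resize(a[215:300,400:500],None,fx=4,fy=4,interpolation=cv2.INTER_CUBIC)
cv2.imwrite("pics/crop0.png",np.hstack([A,B]))
# melter deck
v,u=np.mgrid[0:480,0:640]
m=(abs(W[...,2]-.110)<.006)&(u>250)&(u<400)&(v>140)&(v<280)
m2=m.astype(np.uint8)
P=W[m][:,:2]; print(len(P), cv2.minAreaRect(P.astype(np.float32)))
for q,(c,rr) in dict(wheel=(188,262),scr=(450,246)).items():
    print(q,W[rr,c])
# wheel points
m=(u>140)&(u<235)&(v>225)&(v<300)&(W[...,2]>.165)
P=W[m]; print(len(P),P.mean(0),P.min(0),P.max(0)); print(cv2.minAreaRect(P[:,:2].astype(np.float32)))
m=(u>425)&(u<472)&(v>215)&(v<275)&(W[...,2]>.02)
P=W[m]; print(len(P),P.min(0),P.max(0))
print(np.round(P[P[:,2]>.1],3)[:60].tolist())
print(-p["R"].T@p["t"], p["K"][0,0])
E
```

```text
6233 ((0.5643453001976013, -0.021117031574249268), (0.3404695987701416, 0.2841646373271942), 79.40850830078125)
wheel [0.42283925 0.36537789 0.17000817]
scr [ 0.43617029 -0.3619174   0.11692989]
491 [0.43701371 0.38683522 0.17385451] [0.4158279  0.33912201 0.1650091 ] [0.45982151 0.43763318 0.18461815]
((0.43777403235435486, 0.38838422298431396), (0.09919684380292892, 0.04174239933490753), 87.96975708007812)
387 [ 0.38856386 -0.43507314  0.02000894] [ 0.52021752 -0.34460606  0.13756401]
[[0.473, -0.377, 0.13], [0.473, -0.379, 0.132], [0.473, -0.382, 0.131], [0.473, -0.374, 0.119], [0.47, -0.374, 0.13], [0.471, -0.378, 0.125], [0.469, -0.378, 0.134], [0.47, -0.382, 0.13], [0.47, -0.385, 0.13], [0.471, -0.373, 0.113], [0.469, -0.372, 0.124], [0.467, -0.373, 0.132], [0.467, -0.375, 0.133], [0.467, -0.379, 0.13], [0.467, -0.382, 0.128], [0.467, -0.384, 0.132], [0.47, -0.372, 0.103], [0.468, -0.371, 0.116], [0.465, -0.371, 0.128], [0.465, -0.373, 0.129], [0.465, -0.376, 0.128], [0.463, -0.377, 0.135], [0.464, -0.38, 0.133], [0.464, -0.384, 0.129], [0.467, -0.372, 0.104], [0.463, -0.369, 0
[... 161 characters left out ...]
0.122], [0.459, -0.37, 0.13], [0.458, -0.371, 0.135], [0.458, -0.374, 0.135], [0.458, -0.378, 0.131], [0.458, -0.38, 0.132], [0.461, -0.37, 0.109], [0.457, -0.368, 0.125], [0.456, -0.368, 0.134], [0.455, -0.37, 0.138], [0.455, -0.374, 0.132], [0.455, -0.377, 0.132], [0.456, -0.381, 0.128], [0.459, -0.368, 0.102], [0.457, -0.368, 0.114], [0.454, -0.368, 0.125], [0.452, -0.367, 0.136], [0.453, -0.371, 0.133], [0.452, -0.374, 0.133], [0.453, -0.377, 0.131], [0.453, -0.381, 0.128], [0.455, -0.367, 0.106], [0.452, -0.365, 0.124], [0.45, -0.365, 0.132], [0.451, -0.37, 0.125], [0.449, -0.372, 0.136], [0.45, -0.377, 0.13], [0.454, -0.365, 0.101]]
[0.19881489 0.01621421 1.47119973] 486.18550243782204
```

View pics/crop0.png

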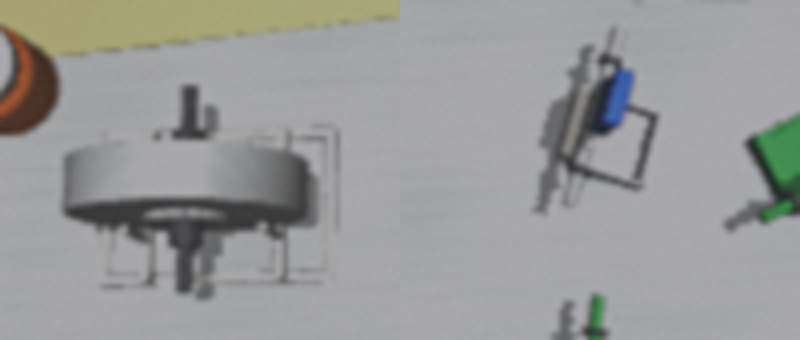

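The crops confirm the grey wheel in the rack and the steel scraper with its blue grip, gutter to the right (-y). Both targets are right. I'll move above the wheel.

>>> play_rows:
  motion:
    - [0,0,-1.7,0,0,0.118,1]
    - [0,0,-1.7,0,0,0.118,1]
    - [0,0,-1.7,0,0,0.118,1]
    - [0,0,-1.7,0,0,0.118,1]
    - [0,0,-1.7,0,0,0.118,1]
    - [0,0,-1.7,0,0,0.118,1]
    - [0,0,-1.7,0,0,0.118,1]
    - [0,0,-1.7,0,0,0.118,1]
    - [0,0,-1.7,0,0,0.118,1]
    - [0,0,-1.7,0,0,0.118,1]
  force: 60

```text
clock: 2.23
eef_pos: [0.2463, 0.6014, 0.4022]
ee_rot: [-0.0, 0.708, 0.706, 0.0]
force: [0.3, -0.3, -0.2]
opening: 0.998
```

>>> play_rows:
  motion:
    - [-2.1,1.9,0,0,0,0,1]
    - [-2.1,1.9,0,0,0,0,1]
    - [-2.1,1.9,0,0,0,0,1]
    - [-2.1,1.9,0,0,0,0,1]
    - [-2.1,1.9,0,0,0,0,1]
    - [-2.1,1.9,0,0,0,0,1]
    - [-2.1,1.9,0,0,0,0,1]
    - [-2.1,1.9,0,0,0,0,1]
    - [-2.1,1.9,0,0,0,0,1]
    - [-2.1,1.9,0,0,0,0,1]
    - [0,0,0,0,0,0,1]
    - [0,0,0,0,0,0,1]

```text
clock: 3.23
eef_pos: [0.4382, 0.3902, 0.4016]
ee_rot: [0.0, 0.708, 0.706, 0.0]
force: [-0.2, 0.4, 0.1]
opening: 1.004
```

```bash
python3 - <<'E'
from h import *
import pickle
s=r.get_state(); print(s["clock"],np.round(s["eef_pos"],4),np.round(s["ee_rot"],4),np.round(s["q"],2))
p=r.snapshot("wrist"); save(p,"w1.png"); pickle.dump(p,open("w1.pkl","wb"))
print(-p["R"].T@p["t"],p["R"].round(2).tolist())
W=world(p); print(np.nanmin(W[...,2]),np.nanmax(W[...,2]))
p=r.snapshot("top"); save(p,"t1.png"); pickle.dump(p,open("t1.pkl","wb"))
E
```

```text
3.2333 [0.4382 0.3902 0.4016] [1.000e-04 7.079e-01 7.064e-01 3.000e-04] [-1.07  0.24  0.35  1.56 -0.08  1.36 -0.71]
[0.4370189  0.46972125 0.54377807] [[1.0, -0.0, 0.0], [-0.0, -0.95, 0.31], [0.0, -0.31, -0.95]]
-0.005020582968425086 0.4897665348135623
```

View pics/w1.png

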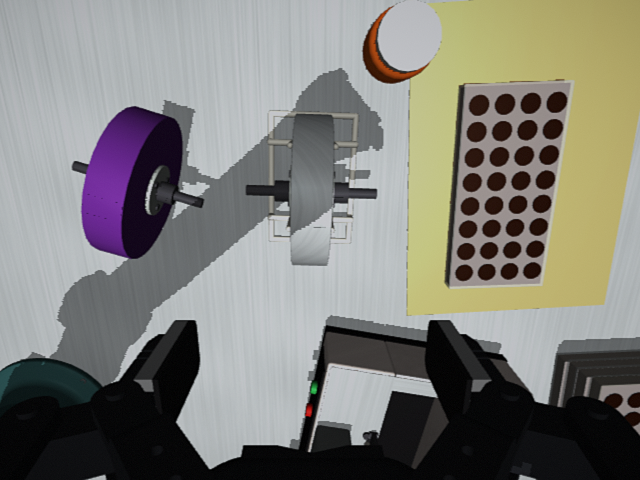

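The wrist view shows the grey wheel at (312,190) between the rack posts, axle from (246,190) to (377,194). The melter is at the bottom, the tub at (402,35). I'll measure the wheel's centre and yaw.

```bash
python3 - <<'E'
from h import *
import pickle
p=pickle.load(open("w1.pkl","rb")); W=world(p)
v,u=np.mgrid[0:480,0:640]
m=(u>225)&(u<400)&(v>100)&(v<280)
# axle
for lo,hi in ((236,283),(340,385)):
    k=m&(u>lo)&(u<hi)&(v>170)&(v<215)&(W[...,2]>.085)&(W[...,2]<.112)
    P=W[k]; print(len(P),P.mean(0).round(4),P.min(0).round(4),P.max(0).round(4), np.polyfit(P[:,0],P[:,1],1).round(4))
# rim top
k=m&(W[...,2]>.12); P=W[k]
print(len(P),P.min(0),P.max(0))
z=P[:,2]; 
# fit circle in y,z
from scipy.optimize import least_squares
Q=P[(P[:,0]>P[:,0].min()+.006)&(P[:,0]<P[:,0].max()-.006)]
f=least_squares(lambda c:np.hypot(Q[:,1]-c[0],Q[:,2]-c[1])-.085,[.39,.094],loss="soft_l1",f_scale=.003); print("circle",f.x,np.abs(f.fun).mean())
for y0 in np.arange(.33,.45,.02):
    k=abs(P[:,1]-y0)<.01
    if k.sum()>20: print(round(y0,2),np.percentile(P[k,0],[1,99]).round(4),P[k,0].mean().round(4),k.sum())
E
```

```text
470 [0.386  0.3924 0.0994] [0.3618 0.3791 0.0911] [0.4038 0.4031 0.1066] [-0.0088  0.3958]
469 [0.4875 0.3892 0.0995] [0.4697 0.3764 0.0907] [0.5116 0.4007 0.1069] [-0.0693  0.423 ]
6048 [0.41310602 0.3129423  0.12000525] [0.46101454 0.47109692 0.18072564]
circle [0.38961269 0.0927284 ] 0.0005403231459506514
0.33 [0.4153 0.4542] 0.435 422
0.35 [0.416 0.455] 0.4356 626
0.37 [0.4167 0.4556] 0.4361 754
0.39 [0.4135 0.46  ] 0.4366 900
0.41 [0.4175 0.457 ] 0.4373 941
0.43 [0.4185 0.4572] 0.4378 965
```

>>> play_rows:
  motion:
    - [-3.8,1.2,0,0,0,0,1]
    - [-3.8,1.2,0,0,0,0,1]
    - [-3.8,1.2,0,0,0,0,1]
    - [-3.8,1.2,0,0,0,0,1]
    - [-3.8,1.2,0,0,0,0,1]
    - [-3.8,1.2,0,0,0,0,1]
    - [-3.8,1.2,0,0,0,0,1]
    - [-3.8,1.2,0,0,0,0,1]
    - [-3.8,1.2,0,0,0,0,1]
    - [-3.8,1.2,0,0,0,0,1]
    - [0,0,0,0,0,0,1]
    - [0,0,0,0,0,0,1]

```text
clock: 4.33
eef_pos: [0.5578, 0.0109, 0.4013]
ee_rot: [0.0, 0.708, 0.707, -0.0]
force: [0.3, 0.6, 0.3]
opening: 1.0
```

```bash
python3 - <<'E'
from h import *
import pickle
s=r.get_state(); print(s["clock"],np.round(s["eef_pos"],4),np.round(s["ee_rot"],4),np.round(s["q"],2))
p=r.snapshot("wrist"); save(p,"w2.png"); pickle.dump(p,open("w2.pkl","wb"))
E
```

```text
4.3333 [0.5578 0.0109 0.4013] [ 1.000e-04  7.075e-01  7.067e-01 -1.000e-04] [-0.6   0.19  0.62  1.64 -0.11  1.35  0.03]
```

View pics/w2.png

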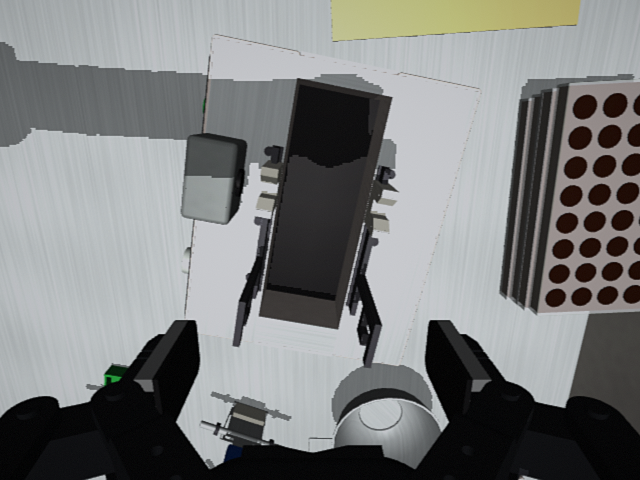

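The view shows the melter from above: bearing blocks (white) near (268,188) and (385,205), hooks at (250,300) and (370,320), motor at (213,180). I'll fit the melter pose from depth.

```bash
cat > fit.py <<'E'
from h import *
import pickle
from scipy.optimize import least_squares
p=pickle.load(open("w2.pkl","rb")); W=world(p)
ok=np.isfinite(W[...,2])&(abs(W[...,0]-.565)<.25)&(abs(W[...,1]+.02)<.25)
P0=W[ok]; 
def loc(P,c): 
    a=c[2]; d=P[:,:2]-c[:2]
    return np.c_[ np.cos(a)*d[:,0]+np.sin(a)*d[:,1], -np.sin(a)*d[:,0]+np.cos(a)*d[:,1], P[:,2]]
c=np.array([.5643,-.0211,-.185])
def ex(x): return np.percentile(x,[0.5,2,50,98,99.5]).round(4) if len(x)>5 else len(x)
def rep(c):
    L=loc(P0,c)
    for s in (-1,1):
        k=(L[:,2]>.163)&(L[:,2]<.19)&(abs(L[:,0]-s*58)<1e9)&(s*L[:,0]>.04)&(s*L[:,0]<.08)&(L[:,1]>-.02)&(L[:,1]<.09)
        print("bearing",s,k.sum(),"x",ex(L[k,0]),"y",ex(L[k,1]),"z",ex(L[k,2]))
        q=k&(L[:,1]<.035);print("   -y arm y",ex(L[q,1])); q=k&(L[:,1]>.035);print("   +y arm y",ex(L[q,1]))
        k=(L[:,2]>.228)&(L[:,2]<.26)&(s*L[:,0]>.03)&(s*L[:,0]<.09)&(L[:,1]<0)
        print("hook",s,k.sum(),"x",ex(L[k,0]),"y",ex(L[k,1]),"z",ex(L[k,2]))
        k=(L[:,2]>.245)&(s*L[:,0]>.03)&(s*L[:,0]<.09)&(L[:,1]<0)
        if k.sum()>10: print("hooktop",s,k.sum(),"x",ex(L[k,0]),"y",ex(L[k,1]),"slope",np.polyfit(L[k,1],L[k,0],1).round(3))
    k=abs(L[:,2]-.11)<.004
    D=L[k]
    for y in (-.06,-.03,.02,.06,.1,.13):
        q=abs(D[:,1]-y)<.008; x=D[q,0]
        print("deck y",y,"inner",ex(x[x<0])[-2:] , ex(x[x>0])[:2],"outer",x.min().round(4),x.max().round(4), np.median(D[q,2]).round(4))
    for x in (-.08,-.03,0,.03,.09):
        q=abs(D[:,0]-x)<.008; y=D[q,1]
        print("deck x",x,"ymin/max",y.min().round(4),y.max().round(4),"ends", y[y>0].min().round(4), y[y<0].max().round(4) if (y<0).any() else None)
rep(c)
E
python3 fit.py
```

```text
bearing -1 551 x [-0.0661 -0.0657 -0.058  -0.0501 -0.0501] y [0.0105 0.0109 0.0242 0.0583 0.0584] z [0.1631 0.1635 0.1724 0.1745 0.1749]
   -y arm y [0.0104 0.0106 0.0187 0.0248 0.0252]
   +y arm y [0.0439 0.0444 0.0526 0.0584 0.0584]
hook -1 470 x [-0.0612 -0.0611 -0.0578 -0.0552 -0.0552] y [-0.0864 -0.0855 -0.0596 -0.0434 -0.0432] z [0.2284 0.2299 0.2482 0.2497 0.2502]
hooktop -1 353 x [-0.0612 -0.0611 -0.0582 -0.0553 -0.0552] y [-0.0864 -0.0856 -0.0639 -0.0437 -0.0432] slope [-0.001 -0.058]
bearing 1 561 x [0.0497 0.0498 0.057  0.0655 0.0658] y [0.0104 0.0108 0.0243 0.0582 0.0583] z [0.1631 0.1634 0.1722 0.1747 0.1751]
   -y arm y [0.0103 0.0105 0.0183 0.0246 0.0252]
   +y arm y [0.0438 0.0442 0.0525 0.0583 0.0584]
hook 1 581 x [0.0543 0.0544 0.0561 0.0606 0.0609] y [-0.0863 -0.0855 -0.0598 -0.0434 -0.0432] z [0.2282 0.2299 0.2478 0.2497 0.2501]
hooktop 1 372 x [0.0544 0.0545 0.0573 0.0607 0.061 ] y [-0.0865 -0.0859 -0.0638 -0.0437 -0.0435] slope [0.003 0.057]
deck y -0.06 inner [-0.0516 -0.0504] [0.05   0.0507] outer -0.1398 0.1392 0.1102
deck y -0.03 inner [-0.0515 -0.0504] [0.0501 0.0508] outer -0.1398 0.1394 0.1102
deck y 0.02 inner [-0.0542 -0.05  ] [0.0499 0.0628] outer -0.0906 0.1392 0.1101
deck y 0.06 inner [-0.0506 -0.0501] [0.05   0.0514] outer -0.0908 0.1396 0.1102
deck y 0.1 inner [-0.0518 -0.0504] [0.0502 0.0514] outer -0.1396 0.1396 0.1101
deck y 0.13 inner [-0.0517 -0.0504] [0.0502 0.0515] outer -0.1397 0.1392 0.1101
deck x -0.08 ymin/max -0.17 0.169 ends 0.0 -0.0001
deck x -0.03 ymin/max -0.1713 0.1693 ends 0.1442 -0.13
deck x 0 ymin/max -0.1713 0.1691 ends 0.1441 -0.1299
deck x 0.03 ymin/max -0.1711 0.1694 ends 0.1441 -0.1293
deck x 0.09 ymin/max -0.1694 0.1688 ends 0.0001 -0.0
```

>>> play_rows:
  motion:
    - [3.8,-1.21,0,0,0,0,1]
    - [3.8,-1.21,0,0,0,0,1]
    - [3.8,-1.21,0,0,0,0,1]
    - [3.8,-1.21,0,0,0,0,1]
    - [3.8,-1.21,0,0,0,0,1]
    - [3.8,-1.21,0,0,0,0,1]
    - [3.8,-1.21,0,0,0,0,1]
    - [3.8,-1.21,0,0,0,0,1]
    - [3.8,-1.21,0,0,0,0,1]
    - [3.7,-1.21,0,0,0,0,1]
    - [0,0,0,0,0,0.03,1]
    - [0,0,0,0,0,0,1]

```text
clock: 5.38
eef_pos: [0.4316, 0.3959, 0.4002]
ee_rot: [-0.0, 0.714, 0.701, -0.001]
force: [0.5, -0.6, -0.4]
opening: 1.0
```

```bash
cat >> h.py <<'E'
def st():
    s=r.get_state(); q=s["ee_rot"]; from scipy.spatial.transform import Rotation as Ro
    R=Ro.from_quat([q[1],q[2],q[3],q[0]]).as_matrix()
    print("t",round(float(s["clock"]),2),"pos",np.round(s["eef_pos"],4),"ytool",round(float(np.arctan2(R[1,1],R[0,1])),4),"tilt",np.round(R[:2,2],4),"op",round(float(s["opening"]),3),"F",np.round(s["force"],1),"T",np.round(s["torque"],2))
    return s["eef_pos"],R
def go(x):
    pos,R=st(); print("tool shift cm",(R.T@(np.array(x)-pos)*100).round(2))
E
python3 -c "
from h import *
go([.4365,.3897,.138])"
```

```text
t 5.38 pos [0.4316 0.3959 0.4002] ytool -0.0184 tilt [-0.0019 -0.0006] op 1.0 F [ 0.5 -0.6 -0.4] T [-0.05 -0.02  0.04]
tool shift cm [-0.6   0.55 26.22]
```

>>> play_rows:
  motion:
    - [0,0,0,0,0,0,1]
    - [0,0,0,0,0,0,1]
    - [0,0,0,0,0,0,1]

```text
clock: 5.63
eef_pos: [0.4361, 0.3901, 0.4016]
ee_rot: [0.0, 0.717, 0.697, 0.0]
force: [-0.2, 0.2, 0.5]
opening: 1.0
```

```bash
python3 -c "
from h import *
go([.4365,.3897,.138])"
```

```text
t 5.63 pos [0.4361 0.3901 0.4016] ytool -0.0289 tilt [0.0003 0.0003] op 1.0 F [-0.2  0.2  0.5] T [ 0.   -0.05 -0.03]
tool shift cm [-0.04  0.04 26.36]
```

Well aligned. Descending and closing.

>>> play_rows:
  motion:
    - [0,0.04,3.3,0,0,0,1]
    - [0,0,3.3,0,0,0,1]
    - [0,0,3.3,0,0,0,1]
    - [0,0,3.3,0,0,0,1]
    - [0,0,3.3,0,0,0,1]
    - [0,0,3.3,0,0,0,1]
    - [0,0,2.8,0,0,0,1]
    - [0,0,2.0,0,0,0,1]
    - [0,0,1.1,0,0,0,1]
    - [0,0,0.6,0,0,0,1]
    - [0,0,0,0,0,0,1]
    - [0,0,0,0,0,0,1]

```text
clock: 6.63
eef_pos: [0.4371, 0.3911, 0.1394]
ee_rot: [-0.0, 0.717, 0.697, 0.001]
force: [-0.3, -0.3, -0.0]
opening: 1.003
```

>>> play_rows:
  motion:
    - [0,0,0,0,0,0,-1]
    - [0,0,0,0,0,0,-1]
    - [0,0,0,0,0,0,-1]
    - [0,0,0,0,0,0,-1]
    - [0,0,0,0,0,0,-1]
    - [0,0,0,0,0,0,-1]
    - [0,0,0,0,0,0,-1]
    - [0,0,0,0,0,0,-1]
    - [0,0,0,0,0,0,-1]
  force: 80

```text
clock: 7.38
eef_pos: [0.4367, 0.3913, 0.1393]
ee_rot: [-0.0, 0.717, 0.697, 0.001]
force: [0.2, -0.5, 5.8]
opening: 0.459
```

```bash
python3 -c "
from h import *
st()
p=r.snapshot('wrist'); save(p,'w3.png')"
```

```text
t 7.38 pos [0.4367 0.3913 0.1393] ytool -0.0278 tilt [0.001  0.0011] op 0.459 F [ 0.2 -0.5  5.8] T [-0.15  0.22  0.11]
```

View pics/w3.png

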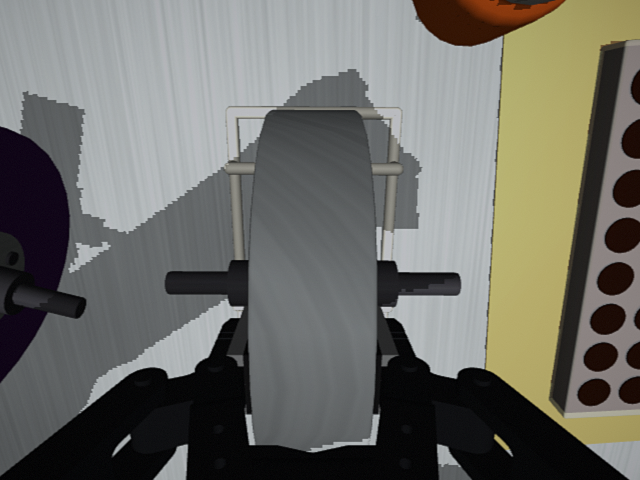

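>>> play_rows:
  motion:
    - [0,0,-0.5,0,0,0,-1]
    - [0,0,-1.0,0,0,0,-1]
    - [0,0,-2.0,0,0,0,-1]
    - [0,0,-2.5,0,0,0,-1]
    - [0,0,-2.5,0,0,0,-1]
    - [0,0,-2.5,0,0,0,-1]
    - [0,0,-2.0,0,0,0,-1]
    - [0,0,-1.0,0,0,0,-1]
    - [0,0,-0.5,0,0,0,-1]
    - [0,0,0,0,0,0,-1]
    - [0,0,0,0,0,0,-1]

```text
clock: 8.35
eef_pos: [0.4355, 0.3903, 0.282]
ee_rot: [0.0, 0.717, 0.697, -0.001]
force: [-0.6, -0.6, -6.2]
opening: 0.46
```

```bash
cat > wh.py <<'E'
from h import *
from scipy.optimize import least_squares
def wheel(p,pos):
    # wheel relative to the TCP, in world axes
    W=world(p); D=W-pos
    v,u=np.mgrid[0:480,0:640]
    k=(D[...,1]>.012)&(D[...,1]<.06)&(abs(D[...,2]+.045)<.014)
    for s in (-1,1):
        q=(abs(D[...,0]-s*.06)<.012)&(abs(D[...,1])<.03)&(abs(D[...,2]+.045)<.016)
        P=W[q]
        zt=np.percentile(P[:,2],90) if len(P)>5 else 0
        print("axle",s,len(P),P.mean(0).round(4),"z90",zt.round(4),"y rng",np.percentile(P[:,1],[2,98]).round(4))
    q=(abs(D[...,0])<.012)&(D[...,1]>.0)&(D[...,1]<.09)&(D[...,2]>-.05)&(D[...,2]<.045)
    P=W[q]
    f=least_squares(lambda c:np.hypot(P[:,1]-c[0],P[:,2]-c[1])-.085,[pos[1],pos[2]-.045],loss="soft_l1",f_scale=.002)
    print("circle y,z",f.x.round(4),"rel",(f.x-pos[1:]).round(4),len(P),np.abs(f.fun).mean().round(5))
E
python3 -c "
from wh import *
pos,R=st()
p=r.snapshot('wrist'); wheel(p,pos); st()"
```

```text
t 8.35 pos [0.4355 0.3903 0.282 ] ytool -0.028 tilt [-0.0016 -0.0017] op 0.46 F [-0.6 -0.6 -6.2] T [ 0.07  0.04 -0.03]
axle -1 1085 [0.3756 0.3925 0.2397] z90 0.2416 y rng [0.3862 0.3967]
axle 1 1099 [0.4956 0.3887 0.24  ] z90 0.242 y rng [0.3823 0.3928]
circle y,z [0.3885 0.2354] rel [-0.0018 -0.0466] 20584 0.00046
t 8.4 pos [0.4354 0.3902 0.2816] ytool -0.028 tilt [-0.0021 -0.0024] op 0.454 F [ 0.2 -0.1 -5.6] T [-0.04  0.05 -0.01]
```

>>> play_rows:
  motion:
    - [-1.0,0.4,0,0,0,0,-1]
    - [-2.5,1.0,0,0,0,0,-1]
    - [-3.7,1.45,0,0,0,0,-1]
    - [-3.7,1.45,0,0,0,0,-1]
    - [-3.7,1.45,0,0,0,0,-1]
    - [-3.7,1.45,0,0,0,0,-1]
    - [-3.7,1.45,0,0,0,0,-1]
    - [-3.7,1.45,0,0,0,0,-1]
    - [-3.7,1.45,0,0,0,0,-1]
    - [-3.6,1.4,0,0,0,0,-1]
    - [-2.6,1.0,0,0,0,0,-1]
    - [-1.3,0.6,0,0,0,0,-1]

```text
clock: 9.4
eef_pos: [0.5717, 0.0117, 0.2836]
ee_rot: [0.001, 0.719, 0.695, -0.001]
force: [-0.4, -1.6, -5.9]
opening: 0.453
```

>>> play_rows:
  motion:
    - [0,0,0,0,0,0.04,-1]
    - [0,0,0,0,0,0.04,-1]
    - [0,0,0,0,0,0.04,-1]
    - [0,0,0,0,0,0.037,-1]
    - [0,0,0,0,0,0,-1]
    - [0,0,0,0,0,0,-1]
    - [0,0,0,0,0,0,-1]

```text
clock: 9.98
eef_pos: [0.571, 0.0175, 0.2828]
ee_rot: [-0.0, 0.769, 0.639, -0.0]
force: [0.3, 0.6, -5.6]
opening: 0.462
```

```bash
python3 -c "
from wh import *
pos,R=st()
p=r.snapshot('wrist'); wheel(p,pos); go([.5707,.0142,.282]); save(p,'w4.png')"
```

```text
t 9.98 pos [0.571  0.0175 0.2828] ytool -0.1844 tilt [-0.0009 -0.0004] op 0.462 F [ 0.3  0.6 -5.6] T [-0.07 -0.01 -0.01]
axle -1 293 [0.5138 0.0454 0.2469] z90 0.2483 y rng [0.0419 0.0474]
axle 1 1214 [0.6309 0.0281 0.2454] z90 0.2471 y rng [0.0212 0.034 ]
circle y,z [0.0383 0.2413] rel [ 0.0209 -0.0415] 24017 0.00058
t 10.03 pos [0.5711 0.0176 0.2829] ytool -0.1845 tilt [-0.0007 -0.0003] op 0.462 F [ 0.6 -0.1 -5.8] T [-0.14  0.04 -0.01]
tool shift cm [-0.34  0.03  0.09]
```

View pics/w4.png

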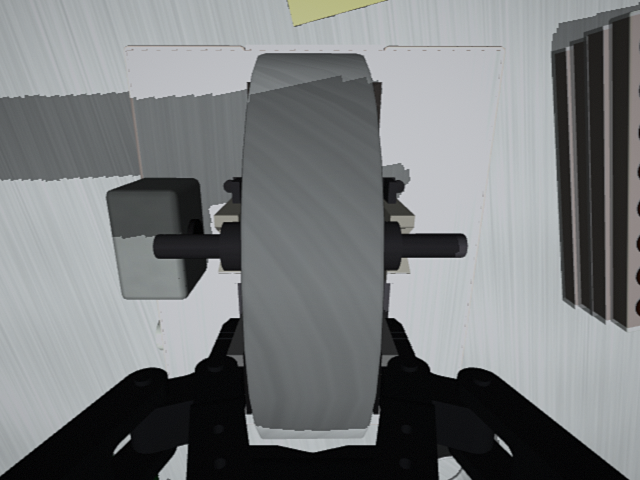

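The wheel swung in the grip about the jaw axis, so its centre now sits about 21 mm to +y of the TCP, still held. I'll re-measure in the tool and melter frames, with a firmer grip.

>>> play_rows:
  motion:
    - [0,0,0,0,0,0,-1]
    - [0,0,0,0,0,0,-1]
  force: 115

```text
clock: 10.2
eef_pos: [0.5713, 0.0178, 0.2832]
ee_rot: [-0.0, 0.769, 0.639, -0.0]
force: [-0.2, 0.2, -5.9]
opening: 0.456
```

```bash
cat > wh2.py <<'E'
from h import *
from scipy.optimize import least_squares
C=np.array([.5640,-.0217,-.185])
def loc(P,c=C):
    a=c[2]; d=P[...,:2]-c[:2]
    return np.stack([ np.cos(a)*d[...,0]+np.sin(a)*d[...,1], -np.sin(a)*d[...,0]+np.cos(a)*d[...,1], P[...,2]],-1)
def wheel2(p,pos,zc):
    L=loc(world(p)); t=loc(np.array(pos))
    q=(abs(L[...,0]-t[0])<.012)&(L[...,1]>t[1]+.01)&(L[...,1]<t[1]+.14)&(L[...,2]>zc-.02)&(L[...,2]<zc+.09)
    P=L[q]
    f=least_squares(lambda c:np.hypot(P[:,1]-c[0],P[:,2]-c[1])-.085,[t[1]+.02,zc],loss="soft_l1",f_scale=.001)
    print("TCP mel",t.round(4),"rim circle y,z",f.x.round(4),len(P),np.abs(f.fun).mean().round(5))
    for s in (-1,1):
        q=(abs(L[...,0]-t[0]-s*.06)<.012)&(abs(L[...,1]-f.x[0])<.02)&(abs(L[...,2]-f.x[1])<.015)
        P=L[q]
        if len(P)<20: print("few",len(P)); continue
        g=least_squares(lambda c:np.hypot(P[:,1]-c[0],P[:,2]-c[1])-.006,f.x,loss="soft_l1",f_scale=.001)
        print("axle",s,len(P),"y,z",g.x.round(4),np.abs(g.fun).mean().round(5))
    # face extents
    q=(L[...,1]>f.x[0]+.03)&(L[...,2]>f.x[1]+.0)&(abs(L[...,0])<.04)
    print("face x",np.percentile(L[q][:,0],[1,99]).round(4))
E
python3 -c "
from wh2 import *
pos,R=st()
p=r.snapshot('wrist'); wheel2(p,pos,.24)"
```

```text
t 10.2 pos [0.5713 0.0178 0.2832] ytool -0.1848 tilt [-0.0001 -0.    ] op 0.456 F [-0.2  0.2 -5.9] T [-0.12  0.06 -0.03]
TCP mel [-1.000e-04  4.020e-02  2.832e-01] rim circle y,z [0.0601 0.2417] 25956 0.00044
axle -1 1261 y,z [0.0602 0.2424] 0.0004
axle 1 1210 y,z [0.0603 0.2412] 0.00041
face x [-0.0207  0.0179]
```

>>> play_rows:
  motion:
    - [-0.3,0,0,0,0,0,-1]
    - [-0.6,0,0,0,0,0,-1]
    - [-0.7,0,0,0,0,0,-1]
    - [-0.6,0,0.3,0,0,0,-1]
    - [-0.3,0,0.7,0,0,0,-1]
    - [0,0,1.0,0,0,0,-1]
    - [0,0,1.0,0,0,0,-1]
    - [0,0,1.0,0,0,0,-1]
    - [0,0,1.0,0,0,0,-1]
    - [0,0,0.6,0,0,0,-1]
    - [0,0,0,0,0,0,-1]
    - [0,0,0,0,0,0,-1]

```text
clock: 11.25
eef_pos: [0.5667, -0.0065, 0.2268]
ee_rot: [-0.0, 0.769, 0.639, -0.0]
force: [0.4, 0.1, -6.4]
opening: 0.454
```

```bash
python3 -c "
from wh2 import *
pos,R=st()
p=r.snapshot('wrist'); wheel2(p,pos,.186); save(p,'w5.png')"
```

```text
t 11.25 pos [ 0.5667 -0.0065  0.2268] ytool -0.1848 tilt [-0.0007 -0.0003] op 0.454 F [ 0.4  0.1 -6.4] T [-0.1  -0.    0.04]
TCP mel [-2.000e-04  1.540e-02  2.268e-01] rim circle y,z [0.0352 0.1852] 25965 0.00044
axle -1 1999 y,z [0.0355 0.1852] 0.00602
axle 1 1926 y,z [0.0356 0.184 ] 0.00577
face x [-0.0208  0.0179]
```

View pics/w5.png

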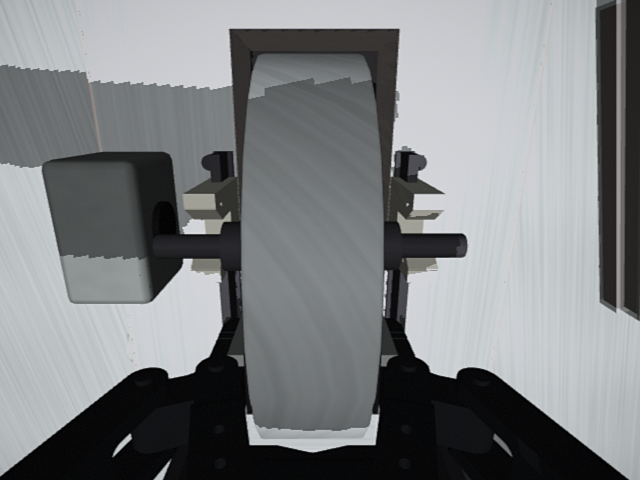

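The axle is level and over both slots at y about 35.3 mm. Lowering gently.

>>> play_rows:
  motion:
    - [-0.03,0,0.4,0,0,0,-1]
    - [0,0,0.5,0,0,0,-1]
    - [0,0,0.5,0,0,0,-1]
    - [0,0,0.5,0,0,0,-1]
    - [0,0,0.5,0,0,0,-1]
    - [0,0,0.5,0,0,0,-1]
    - [0,0,0.4,0,0,0,-1]
    - [0,0,0.2,0,0,0,-1]
    - [0,0,0,0,0,0,-1]
    - [0,0,0,0,0,0,-1]

```text
clock: 12.13
eef_pos: [0.5667, -0.007, 0.1922]
ee_rot: [0.0, 0.769, 0.639, -0.0]
force: [0.3, -0.2, -6.0]
opening: 0.455
```

```bash
python3 -c "
from wh2 import *
pos,R=st()
p=r.snapshot('wrist'); wheel2(p,pos,.15); save(p,'w6.png')"
```

```text
t 12.13 pos [ 0.5667 -0.007   0.1922] ytool -0.1851 tilt [-0.     -0.0001] op 0.455 F [ 0.3 -0.2 -6. ] T [-0.12  0.05  0.04]
TCP mel [-0.      0.0149  0.1922] rim circle y,z [0.0348 0.1507] 25958 0.00044
axle -1 2782 y,z [0.0335 0.1528] 0.00503
axle 1 2778 y,z [0.0329 0.1523] 0.00535
face x [-0.0206  0.018 ]
```

>>> play_rows:
  motion:
    - [0,0,0.15,0,0,0,-1]
    - [0,0,0.15,0,0,0,-1]
    - [0,0,0.15,0,0,0,-1]
    - [0,0,0.1,0,0,0,-1]
    - [0,0,0.05,0,0,0,-1]
    - [0,0,0,0,0,0,-1]
    - [0,0,0,0,0,0,-1]

```text
clock: 12.77
eef_pos: [0.5667, -0.007, 0.1864]
ee_rot: [-0.0, 0.769, 0.639, 0.0]
force: [-0.8, -0.5, -4.4]
opening: 0.456
```

```bash
python3 -c "
from wh2 import *
pos,R=st()
p=r.snapshot('wrist'); wheel2(p,pos,.145); save(p,'w6.png')"
```

```text
t 12.77 pos [ 0.5667 -0.007   0.1864] ytool -0.1851 tilt [0.0001 0.0001] op 0.456 F [-0.8 -0.5 -4.4] T [-0.09  0.12  0.03]
TCP mel [-1.000e-04  1.500e-02  1.864e-01] rim circle y,z [0.0349 0.1448] 25947 0.00044
axle -1 2269 y,z [0.0339 0.1462] 0.00481
axle 1 2294 y,z [0.0336 0.1452] 0.00515
face x [-0.0207  0.0179]
```

>>> play_rows:
  motion:
    - [0,0,0.1,0,0,0,-1]
    - [0,0,0,0,0,0,-1]
    - [0,0,0,0,0,0,0.3]
    - [0,0,0,0,0,0,0.3]
    - [0,0,0,0,0,0,0.3]
    - [0,0,0,0,0,0,0.3]
    - [0,0,0,0,0,0,0.3]

```text
clock: 13.4
eef_pos: [0.567, -0.007, 0.1854]
ee_rot: [0.0, 0.769, 0.639, 0.0]
force: [-0.5, 0.1, -0.2]
opening: 0.653
```

>>> play_rows:
  motion:
    - [0,0,-0.5,0,0,0,0.3]
    - [0,0,-1.5,0,0,0,0.3]
    - [0,0,-2.5,0,0,0,0.3]
    - [0,0,-3,0,0,0,0.3]
    - [0,0,-3,0,0,0,0.3]
    - [0,0,-3,0,0,0,0.3]
    - [0,0,-3,0,0,0,0.3]
    - [0,0,-3,0,0,0,0.5]
    - [0,0,-1.5,0,0,0,1]
    - [0,0,0,0,0,0,1]
    - [0,0,0,0,0,0,1]

```text
clock: 14.32
eef_pos: [0.5669, -0.0071, 0.3961]
ee_rot: [0.0, 0.769, 0.639, 0.001]
force: [0.4, -1.1, -0.0]
opening: 0.999
```

```bash
python3 -c "
from wh2 import *
pos,R=st()
p=r.snapshot('wrist'); save(p,'w7.png')
L=loc(world(p))
q=(abs(L[...,0])<.012)&(L[...,1]>-.0)&(L[...,2]>.16)&(L[...,2]<.24)&(L[...,1]<.13); P=L[q]
f=least_squares(lambda c:np.hypot(P[:,1]-c[0],P[:,2]-c[1])-.085,[.035,.145],loss='soft_l1',f_scale=.001); print(f.x)
for s in (-1,1):
    q=(abs(abs(L[...,0])-.071)<.003)&(s*L[...,0]>0)&(abs(L[...,1]-.035)<.012)&(abs(L[...,2]-.147)<.01); P=L[q]; print(s,len(P),P.mean(0) if len(P) else 0,P[:,2].max() if len(P) else 0)
q=(abs(L[...,0])<.04)&(L[...,2]>.2); print(np.percentile(L[q][:,0],[1,99]))
"
```

```text
t 14.32 pos [ 0.5669 -0.0071  0.3961] ytool -0.1851 tilt [0.0019 0.0005] op 0.999 F [ 0.4 -1.1 -0. ] T [ 0.01  0.06 -0.06]
[0.03482222 0.14411373]
-1 72 [-0.0709701   0.03522662  0.14933322] 0.15179928725303388
1 68 [0.07075719 0.03597323 0.14896331] 0.1511167794595216
[-0.03888576  0.03883844]
```

View pics/w7.png

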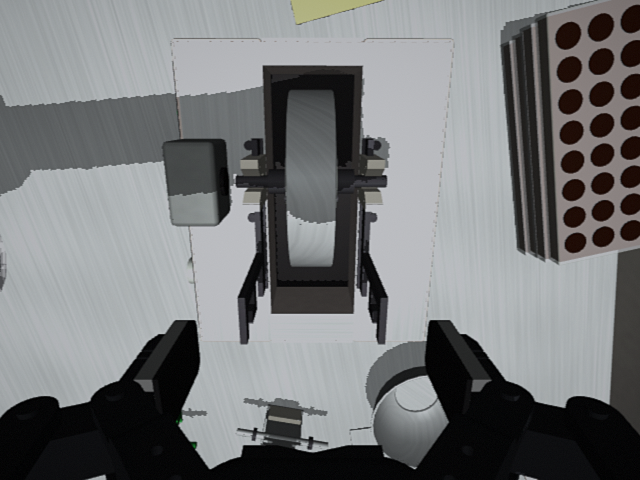

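The wheel is seated: rim fit at y 34.8, z 144 mm, axle level in both slots. Now turning and moving to the steel scraper.

>>> play_rows:
  motion:
    - [0,0,0,0,0,-0.122,1]
    - [0,0,0,0,0,-0.122,1]
    - [0,0,0,0,0,-0.122,1]
    - [0,0,0,0,0,-0.122,1]
    - [0,0,0,0,0,-0.122,1]
    - [0,0,0,0,0,-0.122,1]
    - [0,0,0,0,0,-0.122,1]
    - [0,0,0,0,0,-0.122,1]
    - [0,0,0,0,0,-0.122,1]
    - [0,0,0,0,0,-0.122,1]
    - [0,0,0,0,0,-0.122,1]
    - [0,0,0,0,0,-0.122,1]

```text
clock: 15.37
eef_pos: [0.5659, -0.0069, 0.3934]
ee_rot: [-0.002, 0.142, 0.99, -0.0]
force: [0.7, -0.4, -0.1]
opening: 1.0
```

>>> play_rows:
  motion:
    - [0,-3.5,0,0,0,0,1]
    - [0,-3.8,0,0,0,0,1]
    - [0,-3.8,0,0,0,0,1]
    - [0,-3.8,0,0,0,0,1]
    - [0,-3.8,0,0,0,0,1]
    - [0,-3.8,0,0,0,0,1]
    - [0,-3.8,0,0,0,0,1]
    - [0,-3.8,0,0,0,0,1]
    - [0,-3.8,0,0,0,0,1]
    - [0,-3.5,0,0,0,0,1]
    - [0,0,0,0,0,0,1]
    - [0,0,0,0,0,0,1]

```text
clock: 16.37
eef_pos: [0.4571, -0.3669, 0.3936]
ee_rot: [-0.002, 0.148, 0.989, 0.0]
force: [1.1, 0.7, -0.3]
opening: 1.002
```

>>> play_rows:
  motion:
    - [0,0,0,0,0,0,1]
    - [0,0,0,0,0,0,1]

```text
clock: 16.53
eef_pos: [0.4598, -0.3634, 0.3943]
ee_rot: [-0.001, 0.144, 0.99, 0.001]
force: [0.4, 0.2, -0.7]
opening: 0.997
```

```bash
python3 -c "
from wh2 import *
import pickle
pos,R=st()
p=r.snapshot('wrist'); save(p,'w8.png'); pickle.dump(p,open('w8.pkl','wb'))
p=r.snapshot('top'); save(p,'t8.png',(220,120,540,360),2); pickle.dump(p,open('t8.pkl','wb'))
print(r.get_state()['q'].round(2))"
```

```text
t 16.53 pos [ 0.4598 -0.3634  0.3943] ytool 1.2814 tilt [-0.0011  0.0015] op 0.997 F [ 0.4  0.2 -0.7] T [ 0.05  0.03 -0.04]
[ 0.09  0.26  0.66  1.58 -0.16  1.35  2.05]
```

View pics/w8.png

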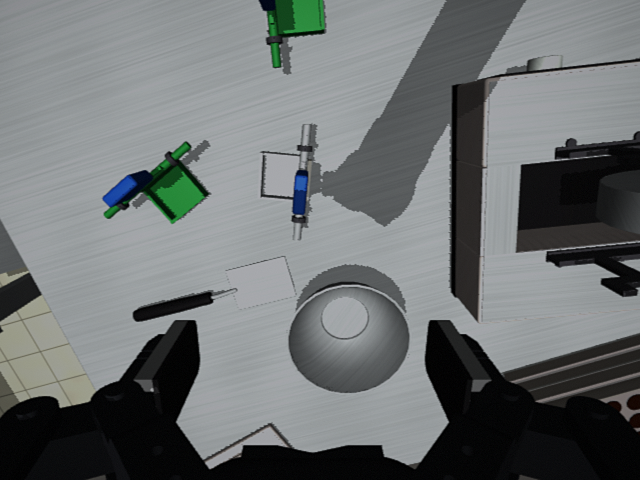

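The wrist view shows the steel scraper: blue grip at (300,190), rod from (306,125) to (297,240), gutter on its left (-y). Green look-alikes are at (165,190) and (290,20), well apart. Fitting the grip and rod.

```bash
python3 - <<'E'
from wh2 import *
import pickle
p=pickle.load(open("w8.pkl","rb")); W=world(p); im=p["pixels"].astype(int)
v,u=np.mgrid[0:480,0:640]
m=(u>255)&(u<325)&(v>110)&(v<250)
b=m&(im[...,2]>im[...,0]+40)&(W[...,2]>.125)
P=W[b]; print("blue top",len(P),P.mean(0),P[:,2].max(),cv2.minAreaRect(P[:,:2].astype(np.float32)))
for lo,hi in ((115,150),(215,245)):
    k=m&(v>lo)&(v<hi)&(u>288)&(W[...,2]>.05)&(W[...,2]<.075)
    P=W[k]; print("rod",len(P),P.mean(0),P.max(0),P.min(0))
k=m&(u>288)&(W[...,2]>.055)&(W[...,2]<.07)
P=W[k]; c=P.mean(0); w,V=np.linalg.eigh(np.cov((P-c)[:,:2].T)); print("rod all",c,V[:,1],np.arctan2(V[1,1],V[0,1]))
d=(P-c)[:,:2]@V[:,1]; e=c[:2]+V[:,1]*(d.max()+d.min())/2; print("ends",d.min(),d.max(),"mid",e)
np.set_printoptions(suppress=True)
E
```

```text
blue top 476 [ 0.4502373  -0.37362263  0.13125366] 0.13362261594185676 ((0.45087510347366333, -0.3740597069263458), (0.012911595404148102, 0.04105466604232788), 67.49735260009766)
rod 247 [ 0.40098912 -0.353317    0.06414516] [ 0.41519113 -0.34322302  0.06978068] [ 0.38532289 -0.36550974  0.0596916 ]
rod 238 [ 0.49943673 -0.39275812  0.0641867 ] [ 0.51824082 -0.38044304  0.06931564] [ 0.48538688 -0.40303372  0.05335617]
rod all [ 0.44311663 -0.3701565   0.0640785 ] [-0.92744445  0.37396096] 2.758316460837842
ends -0.07944095622217551 0.06082582841125599 mid [ 0.45174888 -0.37363717]
```

>>> play_rows:
  motion:
    - [0,0,0,0,0,0.093,1]
    - [0,0,0,0,0,0,1]
    - [0,0,0,0,0,0,1]

```text
clock: 16.88
eef_pos: [0.4596, -0.3643, 0.3953]
ee_rot: [0.0, 0.189, 0.982, 0.0]
force: [0.7, -0.5, -0.5]
opening: 1.002
```

```bash
python3 -c "
from h import *
go([.4512,-.3738,.093])"
```

```text
t 16.88 pos [ 0.4596 -0.3643  0.3953] ytool 1.1897 tilt [0.0002 0.0002] op 1.002 F [ 0.7 -0.5 -0.5] T [-0.    0.04 -0.02]
tool shift cm [ 0.43 -1.2  30.23]
```

>>> play_rows:
  motion:
    - [0.2,-0.6,2.5,0,0,0,1]
    - [0.23,-0.6,3.3,0,0,0,1]
    - [0,0,3.3,0,0,0,1]
    - [0,0,3.3,0,0,0,1]
    - [0,0,3.3,0,0,0,1]
    - [0,0,3.3,0,0,0,1]
    - [0,0,2.0,0,0,0,1]
    - [0,0,1.0,0,0,0,1]
    - [0,0,0,0,0,0,1]
    - [0,0,0,0,0,0,1]

```text
clock: 17.72
eef_pos: [0.4511, -0.3749, 0.1759]
ee_rot: [0.0, 0.191, 0.982, -0.0]
force: [0.7, -0.0, 1.3]
opening: 0.999
```

```bash
python3 - <<'E'
from h import *
go([.4512,-.3738,.093])
p=r.snapshot("wrist"); W=world(p); im=p["pixels"].astype(int); save(p,"w9.png")
b=(im[...,2]>im[...,0]+40)&(im[...,2]>im[...,1]+20)&(abs(W[...,2]-.13)<.006)&(abs(W[...,0]-.451)<.05)&(abs(W[...,1]+.374)<.05)
P=W[b]; print(len(P),P.mean(0),cv2.minAreaRect(P[:,:2].astype(np.float32)))
E
```

```text
t 17.72 pos [ 0.4511 -0.3749  0.1759] ytool 1.1871 tilt [ 0.0006 -0.0005] op 0.999 F [ 0.7 -0.   1.3] T [-0.01  0.02  0.06]
tool shift cm [0.04 0.11 8.29]
1793 [ 0.44961331 -0.37356082  0.13125821] ((0.4504920244216919, -0.3740047514438629), (0.012716716155409813, 0.04091152921319008), 68.50809478759766)
```

View pics/w9.png

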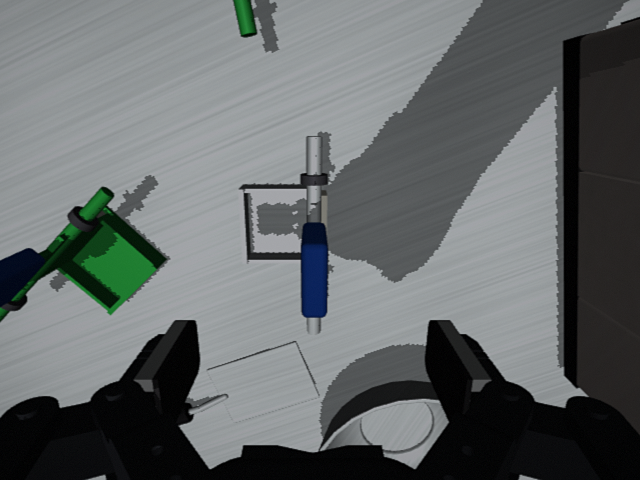

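>>> play_rows:
  motion:
    - [0,0.1,1.5,0,0,0,1]
    - [0,0,2.0,0,0,0,1]
    - [0,0,2.0,0,0,0,1]
    - [0,0,1.5,0,0,0,1]
    - [0,0,0.9,0,0,0,1]
    - [0,0,0.4,0,0,0,1]
    - [0,0,0,0,0,0,1]
    - [0,0,0,0,0,0,1]

```text
clock: 18.43
eef_pos: [0.4516, -0.3744, 0.0935]
ee_rot: [0.001, 0.191, 0.982, -0.0]
force: [0.7, -0.6, 0.8]
opening: 1.002
```

```bash
python3 -c "
from h import *
go([.4506,-.374,.093])"
```

```text
t 18.43 pos [ 0.4516 -0.3744  0.0935] ytool 1.186 tilt [ 0.0017 -0.0011] op 1.002 F [ 0.7 -0.6  0.8] T [-0.02 -0.06  0.01]
tool shift cm [ 0.11 -0.    0.05]
```

>>> play_rows:
  motion:
    - [0,0,0,0,0,0,-1]
    - [0,0,0,0,0,0,-1]
    - [0,0,0,0,0,0,-1]
    - [0,0,0,0,0,0,-1]
    - [0,0,0,0,0,0,-1]
    - [0,0,0,0,0,0,-1]
    - [0,0,0,0,0,0,-1]
    - [0,0,0,0,0,0,-1]
    - [0,0,0,0,0,0,-1]
    - [0,0,0,0,0,0,-1]
    - [0,0,0,0,0,0,-1]
    - [0,0,0,0,0,0,-1]
  force: 110

```text
clock: 19.43
eef_pos: [0.4512, -0.374, 0.0926]
ee_rot: [0.0, 0.191, 0.982, -0.0]
force: [1.0, -0.8, 5.2]
opening: 0.151
```

>>> play_rows:
  motion:
    - [0,0,-0.3,0,0,0,-1]
    - [0,0,-0.8,0,0,0,-1]
    - [0,0,-1.5,0,0,0,-1]
    - [0,0,-2.3,0,0,0,-1]
    - [0,0,-3,0,0,0,-1]
    - [0,0,-3,0,0,0,-1]
    - [0,0,-3,0,0,0,-1]
    - [0,0,-3,0,0,0,-1]
    - [0,0,-2.3,0,0,0,-1]
    - [0,0,-1.5,0,0,0,-1]
    - [0,0,-0.8,0,0,0,-1]
    - [0,0,-0.3,0,0,0,-1]

```text
clock: 20.43
eef_pos: [0.4508, -0.3736, 0.3111]
ee_rot: [0.0, 0.191, 0.982, 0.0]
force: [0.4, 0.4, -5.3]
opening: 0.149
```

```bash
python3 -c "
from h import *
st()
p=r.snapshot('wrist'); save(p,'w10.png')"
```

```text
t 20.43 pos [ 0.4508 -0.3736  0.3111] ytool 1.1858 tilt [ 0.0008 -0.    ] op 0.149 F [ 0.4  0.4 -5.3] T [ 0.07 -0.07  0.02]
```

View pics/w10.png

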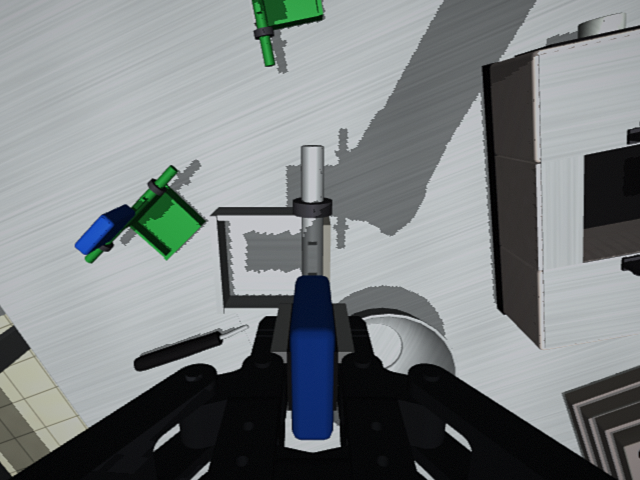

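>>> play_rows:
  motion:
    - [0,0.5,0,0,0,0,-1]
    - [0,1.2,0,0,0,0,-1]
    - [0,2.0,0,0,0,0,-1]
    - [0.1,2.6,0,0,0,0,-1]
    - [0.1,3.0,0,0,0,0,-1]
    - [0,3.0,0,0,0,0,-1]
    - [0,3.0,0,0,0,0,-1]
    - [0,3.0,0,0,0,0,-1]
    - [0,2.6,0,0,0,0,-1]
    - [0,2.0,0,0,0,0,-1]
    - [0,1.2,0,0,0,0,-1]
    - [0,0.5,0,0,0,0,-1]

```text
clock: 21.48
eef_pos: [0.5419, -0.1415, 0.3091]
ee_rot: [-0.001, 0.189, 0.982, 0.0]
force: [0.0, 1.0, -5.0]
opening: 0.147
```

>>> play_rows:
  motion:
    - [0,0,0.2,0,0,-0.02,-1]
    - [0,0,0.5,0,0,-0.04,-1]
    - [0,0,0.8,0,0,-0.04,-1]
    - [0,0,0.9,0,0,-0.04,-1]
    - [0,0,0.9,0,0,-0.04,-1]
    - [0,0,0.8,0,0,-0.02,-1]
    - [0,0,0.5,0,0,0,-1]
    - [0,0,0.2,0,0,0,-1]
    - [0,0,0,0,0,0,-1]
    - [0,0,0,0,0,0,-1]

```text
clock: 22.32
eef_pos: [0.5415, -0.1454, 0.2625]
ee_rot: [0.0, 0.093, 0.996, -0.0]
force: [1.0, -0.6, -5.5]
opening: 0.15
```

```bash
python3 - <<'E'
from wh2 import *
import pickle
go([.5410,-.1446,.259])
p=r.snapshot('wrist'); save(p,'w11.png'); pickle.dump(p,open('w11.pkl','wb'))
p=r.snapshot('scene'); save(p,'s11.png',(180,160,480,380),2.6); pickle.dump(p,open('s11.pkl','wb'))
E
```

```text
t 22.32 pos [ 0.5415 -0.1454  0.2625] ytool 1.3852 tilt [ 0.0004 -0.0002] op 0.15 F [ 1.  -0.6 -5.5] T [ 0.02  0.01 -0.  ]
tool shift cm [0.07 0.06 0.35]
```

View pics/w11.png

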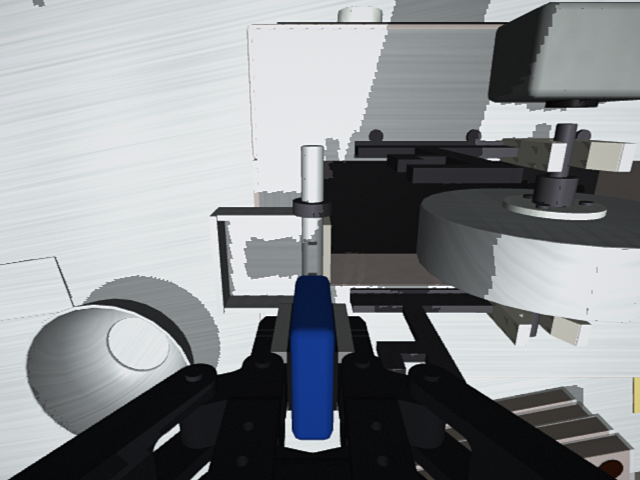

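View pics/s11.png

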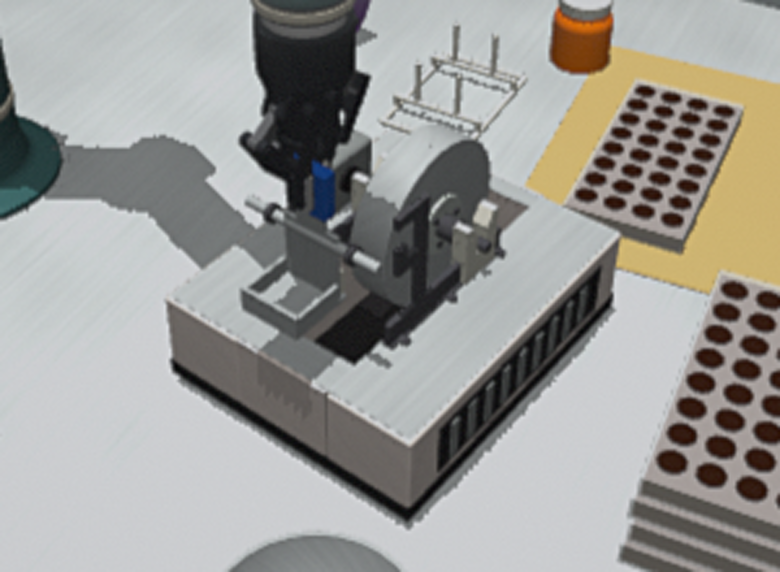

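The scraper is held upright in front of the hooks, rod parallel to the melter's x axis, gutter to -y. Measuring the rod against the hooks in the same picture.

```bash
cat > rod.py <<'E'
from wh2 import *
def rod(p,pos,rz):
    L=loc(world(p)); t=loc(np.array(pos)); print("TCP mel",t.round(4))
    for lo,hi in ((-.072,-.047),(-.072,-.060),(-.059,-.048),(-.038,-.02),(.048,.072)):
        q=(L[...,0]>t[0]+lo)&(L[...,0]<t[0]+hi)&(abs(L[...,1]-t[1])<.012)&(abs(L[...,2]-rz)<.012); P=L[q]
        if len(P)<15: continue
        g=least_squares(lambda c:np.hypot(P[:,1]-c[0],P[:,2]-c[1])-.005,[t[1],rz-.002],loss="soft_l1",f_scale=.001)
        print("rod",lo,hi,len(P),"y,z",g.x.round(4),"res",np.abs(g.fun).mean().round(5),"x min",P[:,0].min().round(4))
    for s in (-1,1):
        k=(L[...,2]>.244)&(L[...,2]<.254)&(abs(s*L[...,0]-.058)<.015)&(L[...,1]<-.03)&(L[...,1]>-.1); P=L[k]
        if len(P)>10: print("hooktop",s,len(P),"x",np.percentile(P[:,0],[2,98]).round(4),"y",np.percentile(P[:,1],[1,99]).round(4),"z",np.median(P[:,2]).round(4))
E
python3 - <<'E'
from rod import *
import pickle
pos,R=st()
p=pickle.load(open('w11.pkl','rb')); rod(p,pos,.229)
E
```

```text
t 22.42 pos [ 0.5418 -0.1452  0.2628] ytool 1.3856 tilt [ 0.0011 -0.0002] op 0.153 F [ 0.  -0.2 -4.8] T [0.03 0.01 0.02]
TCP mel [ 0.0009 -0.1255  0.2628]
rod -0.072 -0.047 1203 y,z [-0.1255  0.2293] res 0.00044 x min -0.069
rod -0.072 -0.06 551 y,z [-0.1255  0.2293] res 0.00049 x min -0.069
rod -0.059 -0.048 549 y,z [-0.1255  0.2293] res 0.00041 x min -0.058
rod -0.038 -0.02 861 y,z [-0.1235  0.2365] res 0.00164 x min -0.0371
hooktop -1 1807 x [-0.0617 -0.0559] y [-0.0859 -0.0433] z 0.2485
```

>>> play_rows:
  motion:
    - [0,0.2,0.1,0,0,0,-1]
    - [0,0.3,0.15,0,0,0,-1]
    - [0,0.4,0.1,0,0,0,-1]
    - [0,0.4,0,0,0,0,-1]
    - [0,0.3,0,0,0,0,-1]
    - [0,0.2,0,0,0,0,-1]
    - [0,0,0,0,0,0,-1]
    - [0,0,0,0,0,0,-1]

```text
clock: 23.08
eef_pos: [0.5448, -0.1272, 0.2588]
ee_rot: [0.0, 0.092, 0.996, -0.0]
force: [0.4, -0.5, -4.9]
opening: 0.149
```

```bash
python3 - <<'E'
from rod import *
pos,R=st()
p=r.snapshot('wrist'); rod(p,pos,.226)
E
```

```text
t 23.08 pos [ 0.5448 -0.1272  0.2588] ytool 1.3863 tilt [ 0.0001 -0.0001] op 0.149 F [ 0.4 -0.5 -4.9] T [ 0.03  0.04 -0.03]
TCP mel [ 0.0005 -0.1072  0.2588]
rod -0.072 -0.047 1190 y,z [-0.107   0.2257] res 0.00045 x min -0.0691
rod -0.072 -0.06 539 y,z [-0.107   0.2257] res 0.00053 x min -0.0691
rod -0.059 -0.048 549 y,z [-0.107   0.2256] res 0.00038 x min -0.0584
rod -0.038 -0.02 862 y,z [-0.107   0.2262] res 0.00126 x min -0.0374
hooktop -1 1900 x [-0.0617 -0.0559] y [-0.0859 -0.0434] z 0.2484
```

Rod z is 225.7 mm, mid-mouth. Going in +y by 42 mm.

>>> play_rows:
  motion:
    - [0,0.2,0,0,0,0,-1]
    - [0,0.4,0,0,0,0,-1]
    - [0,0.5,0,0,0,0,-1]
    - [0,0.6,0,0,0,0,-1]
    - [0,0.6,0,0,0,0,-1]
    - [0,0.6,0,0,0,0,-1]
    - [0,0.6,0,0,0,0,-1]
    - [0,0.4,0,0,0,0,-1]
    - [0,0.2,0,0,0,0,-1]
    - [0,0.1,0,0,0,0,-1]
    - [0,0,0,0,0,0,-1]
    - [0,0,0,0,0,0,-1]

```text
clock: 24.13
eef_pos: [0.5524, -0.0863, 0.2588]
ee_rot: [0.0, 0.093, 0.996, -0.0]
force: [-0.4, -0.1, -4.6]
opening: 0.147
```

```bash
python3 - <<'E'
from rod import *
pos,R=st()
p=r.snapshot('wrist'); rod(p,pos,.226); save(p,'w12.png')
p=r.snapshot('scene'); save(p,'s12.png',(240,190,440,340),4)
E
```

```text
t 24.13 pos [ 0.5524 -0.0863  0.2588] ytool 1.3855 tilt [ 0.     -0.0002] op 0.147 F [-0.4 -0.1 -4.6] T [ 0.06  0.   -0.02]
TCP mel [ 0.0005 -0.0657  0.2588]
rod -0.072 -0.047 916 y,z [-0.0654  0.2256] res 0.00158 x min -0.0692
rod -0.072 -0.06 596 y,z [-0.0653  0.2256] res 0.00205 x min -0.0692
rod -0.059 -0.048 257 y,z [-0.0655  0.2256] res 0.00042 x min -0.0529
rod -0.038 -0.02 860 y,z [-0.0654  0.2262] res 0.00126 x min -0.0375
hooktop -1 1875 x [-0.0617 -0.0559] y [-0.0854 -0.0433] z 0.2485
hooktop 1 188 x [0.0539 0.0605] y [-0.0781 -0.0527] z 0.2483
```

View pics/s12.png

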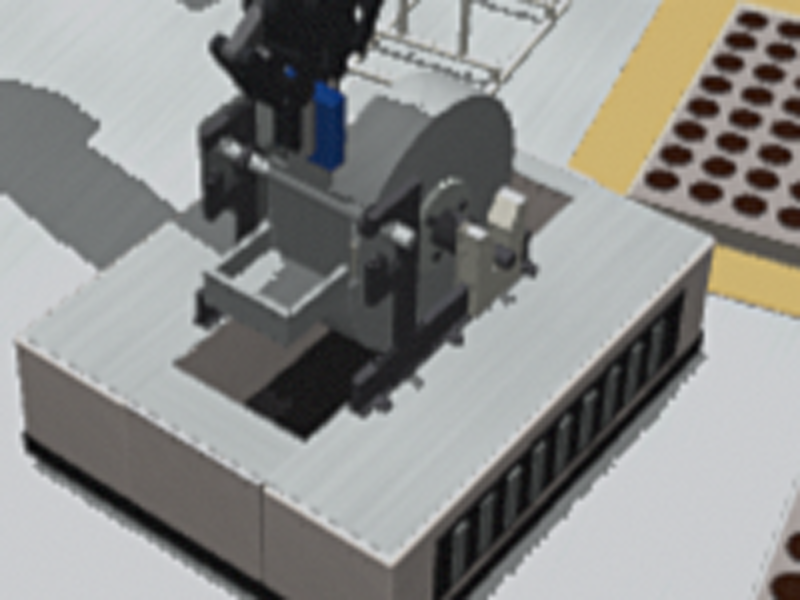

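View pics/w12.png

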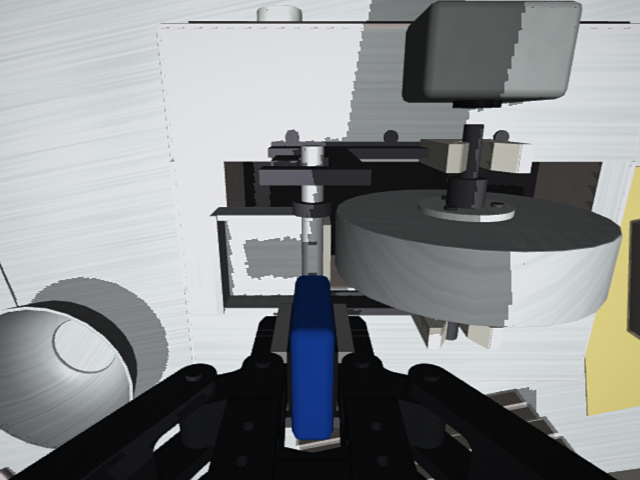

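Both rod ends are under the overhangs, rod y -65.4 mm. Lowering gently.

>>> play_rows:
  motion:
    - [0,0.02,0.15,0,0,0,-1]
    - [0,0,0.25,0,0,0,-1]
    - [0,0,0.3,0,0,0,-1]
    - [0,0,0.3,0,0,0,-1]
    - [0,0,0.3,0,0,0,-1]
    - [0,0,0.25,0,0,0,-1]
    - [0,0,0.2,0,0,0,-1]
    - [0,0,0.15,0,0,0,-1]
    - [0,0,0.05,0,0,0,-1]
    - [0,0,0,0,0,0,-1]
    - [0,0,0,0,0,0,-1]

```text
clock: 25.15
eef_pos: [0.5526, -0.0858, 0.2394]
ee_rot: [0.0, 0.092, 0.996, -0.0]
force: [-0.4, 0.3, -4.2]
opening: 0.146
```

```bash
python3 - <<'E'
from rod import *
pos,R=st()
p=r.snapshot('wrist'); rod(p,pos,.206); save(p,'w13.png')
E
```

```text
t 25.15 pos [ 0.5526 -0.0858  0.2394] ytool 1.3859 tilt [ 0.0002 -0.    ] op 0.146 F [-0.4  0.3 -4.2] T [ 0.07 -0.   -0.01]
TCP mel [ 0.0006 -0.0651  0.2394]
rod -0.072 -0.047 1051 y,z [-0.0652  0.206 ] res 0.00224 x min -0.0691
rod -0.072 -0.06 785 y,z [-0.0652  0.2061] res 0.00232 x min -0.0691
rod -0.059 -0.048 108 y,z [-0.065   0.2055] res 0.00178 x min -0.0584
rod -0.038 -0.02 859 y,z [-0.0627  0.2135] res 0.00164 x min -0.0374
hooktop -1 2423 x [-0.0617 -0.0559] y [-0.0855 -0.0434] z 0.2485
hooktop 1 458 x [0.0533 0.0554] y [-0.0767 -0.053 ] z 0.2462
```

>>> play_rows:
  motion:
    - [0,0,0.06,0,0,0,-1]
    - [0,0,0.06,0,0,0,-1]
    - [0,0,0.06,0,0,0,-1]
    - [0,0,0,0,0,0,-1]
    - [0,0,0,0,0,0,-1]

```text
clock: 25.62
eef_pos: [0.5526, -0.0858, 0.2376]
ee_rot: [0.0, 0.092, 0.996, 0.0]
force: [-0.3, 0.1, -3.6]
opening: 0.148
```

```bash
python3 - <<'E'
from rod import *
pos,R=st()
p=r.snapshot('wrist'); rod(p,pos,.205); save(p,'w13.png')
E
```

```text
t 25.62 pos [ 0.5526 -0.0858  0.2376] ytool 1.386 tilt [0.0002 0.0001] op 0.148 F [-0.3  0.1 -3.6] T [ 0.07  0.12 -0.05]
TCP mel [ 0.0005 -0.0651  0.2376]
rod -0.072 -0.047 1072 y,z [-0.0652  0.2044] res 0.00219 x min -0.0692
rod -0.072 -0.06 796 y,z [-0.0652  0.2044] res 0.0023 x min -0.0692
rod -0.059 -0.048 117 y,z [-0.065   0.2038] res 0.00151 x min -0.0584
rod -0.038 -0.02 861 y,z [-0.0649  0.205 ] res 0.00125 x min -0.0374
hooktop -1 2497 x [-0.0617 -0.0558] y [-0.0855 -0.0433] z 0.2485
hooktop 1 264 x [0.0532 0.0553] y [-0.0763 -0.0534] z 0.2453
```

>>> play_rows:
  motion:
    - [0,0,0.06,0,0,0,-1]
    - [0,0,0.06,0,0,0,-1]
    - [0,0,0,0,0,0,-1]
    - [0,0,0,0,0,0,-1]

```text
clock: 26.0
eef_pos: [0.5527, -0.0858, 0.2373]
ee_rot: [0.0, 0.092, 0.996, 0.0]
force: [-3.4, 0.5, 6.1]
opening: 0.149
```

```bash
python3 -c "
from h import *
st()"
```

```text
t 26.0 pos [ 0.5527 -0.0858  0.2373] ytool 1.3859 tilt [0.0008 0.0005] op 0.149 F [-3.4  0.5  6.1] T [0.21 0.79 0.02]
```

>>> play_rows:
  motion:
    - [0,0,-0.05,0,0,0,-1]
    - [0,0,0,0,0,0,-0.5]
    - [0,0,0,0,0,0,-0.3]
    - [0,0,0,0,0,0,0]
    - [0,0,0,0,0,0,0.4]
    - [0,0,0,0,0,0,0.8]
    - [0,0,0,0,0,0,1]
    - [0,0,0,0,0,0,1]
    - [0,0,0,0,0,0,1]
    - [0,0,0,0,0,0,1]

```text
clock: 26.83
eef_pos: [0.5526, -0.0858, 0.2368]
ee_rot: [0.0, 0.092, 0.996, 0.0]
force: [-0.7, -0.6, 0.6]
opening: 1.0
```

```bash
python3 - <<'E'
from h import *
st()
p=r.snapshot('wrist'); save(p,'w14.png')
p=r.snapshot('scene'); save(p,'s14.png',(240,190,440,340),4)
E
```

```text
t 26.83 pos [ 0.5526 -0.0858  0.2368] ytool 1.386 tilt [ 0.0001 -0.    ] op 1.0 F [-0.7 -0.6  0.6] T [ 0.03 -0.02  0.02]
```

View pics/w14.png

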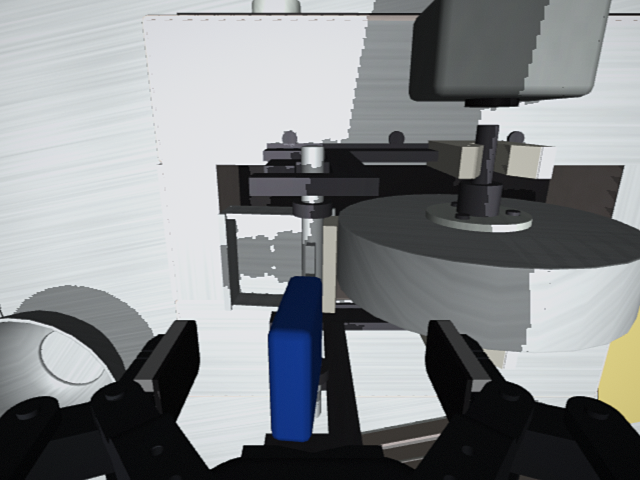

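View pics/s14.png

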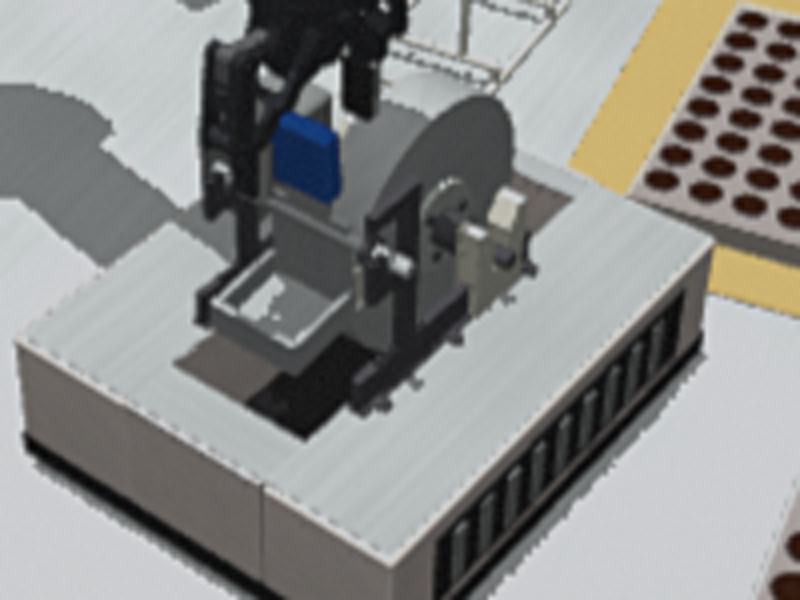

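The scraper has leaned with its blade on the wheel, both rod ends in the throats, grip free of the pads. Retreating straight up, then a last check.

>>> play_rows:
  motion:
    - [0,0,-0.5,0,0,0,1]
    - [0,0,-1.5,0,0,0,1]
    - [0,0,-2.5,0,0,0,1]
    - [0,0,-2.5,0,0,0,1]
    - [0,0,-2.5,0,0,0,1]
    - [0,0,-2.5,0,0,0,1]
    - [0,0,-2.0,0,0,0,1]
    - [0,0,-1.0,0,0,0,1]
    - [0,0,0,0,0,0,1]
    - [0,0,0,0,0,0,1]
    - [0,0,0,0,0,0,1]

```text
clock: 27.85
eef_pos: [0.5518, -0.0856, 0.3853]
ee_rot: [-0.001, 0.092, 0.996, -0.0]
force: [0.1, -0.5, -0.0]
opening: 1.002
```

```bash
python3 - <<'E'
from rod import *
pos,R=st()
p=r.snapshot('wrist'); rod(p,pos,.205); save(p,'w15.png')
L=loc(world(p))
for n,lo,hi in (("a",-.071,-.063),("b",.063,.071)):
    q=(L[...,0]>lo)&(L[...,0]<hi)&(abs(L[...,1]+.065)<.012)&(L[...,2]>.2)&(L[...,2]<.214); P=L[q]
    if len(P)>5: print("rod end",n,len(P),P.mean(0).round(4),P[:,2].max().round(4))
q=(abs(L[...,0])<.012)&(L[...,1]>-.0)&(L[...,2]>.16)&(L[...,2]<.24)&(L[...,1]<.13); P=L[q]
f=least_squares(lambda c:np.hypot(P[:,1]-c[0],P[:,2]-c[1])-.085,[.035,.145],loss='soft_l1',f_scale=.001); print("wheel y,z",f.x.round(4))
for lo,hi in ((-.075,-.068),(.068,.075)):
    q=(L[...,0]>lo)&(L[...,0]<hi)&(abs(L[...,1]-.035)<.012)&(abs(L[...,2]-.147)<.01); P=L[q]; print("axle",len(P),P.mean(0).round(4) if len(P) else 0,P[:,2].max() if len(P) else 0)
im=p["pixels"].astype(int); b=(im[...,2]>im[...,0]+40)&(L[...,2]>.24)&(abs(L[...,0])<.04); P=L[b]; print("grip",len(P),P.min(0).round(4),P.max(0).round(4))
p=r.snapshot('top'); save(p,'t15.png'); L=loc(world(p))
for n,lo,hi in (("a",-.071,-.063),("b",.063,.071)):
    q=(L[...,0]>lo)&(L[...,0]<hi)&(abs(L[...,1]+.065)<.012)&(L[...,2]>.195)&(L[...,2]<.216); P=L[q]
    if len(P): print("top rod end",n,len(P),P.mean(0).round(4),P[:,2].max().round(4))
E
```

```text
t 27.85 pos [ 0.5518 -0.0856  0.3853] ytool 1.386 tilt [-0.0024  0.0001] op 1.002 F [ 0.1 -0.5 -0. ] T [-0.02  0.02 -0.08]
TCP mel [-2.000e-04 -6.500e-02  3.853e-01]
rod -0.072 -0.047 280 y,z [-0.0647  0.2042] res 0.00138 x min -0.0689
rod -0.072 -0.06 187 y,z [-0.0648  0.2043] res 0.00173 x min -0.0689
rod -0.059 -0.048 52 y,z [-0.0647  0.2042] res 0.00056 x min -0.0592
rod -0.038 -0.02 268 y,z [-0.065  0.205] res 0.00126 x min -0.038
rod 0.048 0.072 403 y,z [-0.0652  0.2043] res 0.00314 x min 0.0489
hooktop -1 619 x [-0.0616 -0.0555] y [-0.0851 -0.043 ] z 0.2484
hooktop 1 538 x [0.0541 0.0605] y [-0.0853 -0.0431] z 0.2484
rod end a 96 [-0.0661 -0.0647  0.2083] 0.2109
rod end b 50 [ 0.0653 -0.0651  0.2081] 0.2101
wheel y,z [0.0354 0.1441]
axle 106 [-0.0715  0.0343  0.1489] 0.15186802036715844
axle 46 [0.0706 0.0354 0.1494] 0.15159369949089854
grip 1188 [-0.0203 -0.0786  0.24  ] [ 0.0216 -0.0643  0.278 ]
```

View pics/w15.png

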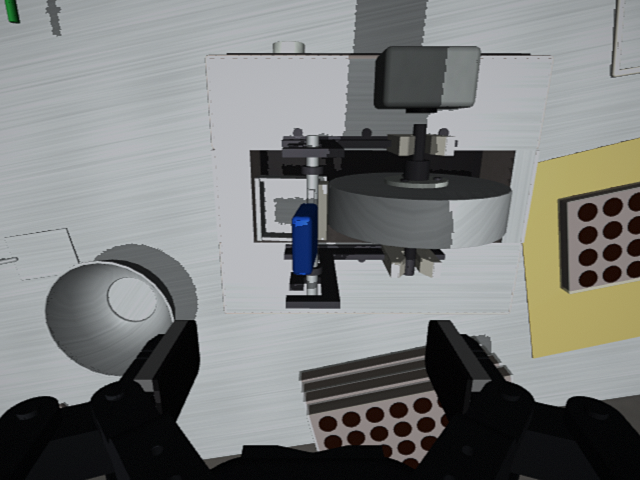

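View pics/t15.png

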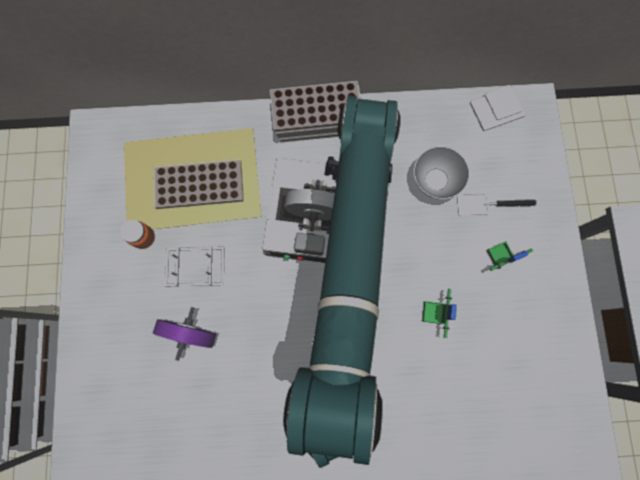

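Everything is in place: rod ends at y -64.8/-65.2, z about 204-205 mm, wheel at y 35, z 144 mm, bystanders unmoved. Handing in.

```bash
python3 -c "
from bench import r
print(r.sign_off())"
```

```text
the job is handed in; nothing more can be done
None
```

The melter is back together and the job is handed in; I used about 28 s of the 72 s. I lifted the grey wheel from its rack and lowered it into both bearings. Then I brought the steel scraper's rod in sideways under the two hooks, lowered it until it touched, and let go.

- **Wheel:** at the last look the rim fit gave y 35.4 mm and z 144.1 mm in the melter's frame (target 35 and 145). The axle was level in both slots.
- **Scraper:** the rod sits at y -64.8 mm and -65.2 mm at its two ends (target -65), with z about 204 mm at both (target 205). The grip is centred within 1 mm. The scraper leans with its white blade on the wheel and its gutter facing away from it.
- **Other things:** the gripper is open and clear, with no force on the tool. The mould, bowl, palette knife and tub look unmoved in the top picture, and I did not touch the look-alikes.

The wheel slipped in the grip about the jaw axis during the carry, which moved its centre about 21 mm. I measured the shift, corrected for it and raised the grip force before lowering. The last top picture could not confirm the rod, because the arm hid the hooks; the rod figures come from the wrist camera.

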